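# Core-temperature check: slide the covered pan under the probe and push the probe in

## Task

Of the two covered steel pans, take the one whose lid has the round probe port: slide it along the worktop by its grip, without lifting it, until the port sits under the needle of the temperature station. Then let go of the pan and push the probe down by its knob, gently, through the port until you feel it touch the firm food inside, and leave it resting there. Leave everything else standing where it is.

Things in the scene. Friction and masses are not known exactly. Their poses are not given: they have to be found in the camera images.
- pan: Covered brushed-steel pan WITH the probe port, 150 x 116 mm, 67 mm high over the lid, about 0.4 to 0.75 kg, loose on the worktop. Origin: centre of its underside; z up; its flat black grip sticks out towards -x. Firm food fills it inside up to 30 mm above the underside. The lid is fixed to the pan.
- port (a point): Centre of the round through hole (15 mm bore, collared by a flat black rubber ring of 30 mm outer diameter, 3 mm high) in the lid of the pan, at lid height: 67 mm above the underside, 35 mm from the pan's centre towards the grip (pan frame -35, 0, 67 mm).
- grip (a point): Point in the pan's grip at which to take it (pan frame -100, 0, 45 mm). The grip is an upright flat black plastic tab, 12 mm thick (along the pan's y), standing 42 mm out of the front wall (pan x from -75 to -117 mm) and 24 to 60 mm above the underside; pinch it across its 12 mm.
- other_pan: The other covered steel pan, same size and grip, but its lid has no port (only a flat dark plate). Leave it. Origin: centre of its underside, grip towards -x.
- station: Fixed C-frame station, open to the front (-x). Origin on the worktop under the needle; x points to the column. Grey head: 75 mm in front of the needle to 200 mm behind, 140 mm wide, 110 to 175 mm above the worktop. Column face 130 mm behind the needle. With the port under the needle an upright gripper on the grip would strike the head: lean the tool about 40 degrees back, away from the head.
- probe: The probe: a 6 mm thick vertical needle in the head with a knob on top, sliding only straight down in the head (75 mm of travel). It stays where it is left: friction of about 4 N, plus a little drag (1 N at 40 mm/s), so the push rises clearly only on touching something. Origin: the needle's lower end. It must not press on the pan, lid or food with more than 30 N.
- probe_tip (a point): Lower end of the needle, 81 to 86 mm above the worktop at the start; pushed in properly it is about 30 mm above the worktop, where it touches the food.
- probe_knob (a point): Top centre of the probe's round black knob (40 mm diameter, 28 mm high, flat top of 28 mm diameter), 197 mm above the needle's lower end; push it down from above with the closed fingers.
- jar: Bystander: glass jar, 72 mm diameter, 120 mm high. Origin under its centre.
- oil: Bystander: green glass bottle, 60 mm diameter, 190 mm high. Origin under its centre.
- cutter: Bystander: steel ring pastry cutter, 76 mm diameter, 28 mm high. Origin under its centre.
- basket: Bystander: pale wooden proving bowl, 190 mm diameter, 75 mm high. Origin under its centre.
- shaker: Bystander: dark steel beaker, 64 mm diameter, 90 mm high. Origin under its centre.
Not all that is in view belongs to the job. Leave any green look-alike of the pan alone.

How it is judged:
By the outcome, as a careful person would: the job done as asked, in the order asked, and still so for the second after the job is handed in, with the robot touching nothing.
It also fails if it takes over 72 s, if anything falls off the work surface, if the arm or the gripper's body presses on something with over 40 N, if the wrist force passes 120 N, or if a joint passes its speed limit or range.

## Robot

A 6-joint arm with a two-finger parallel gripper is mounted at the origin on the work surface. World frame = base frame: x ahead of the robot, y to its left, z up, the work surface at z = 0. Lengths are in m, angles in degrees, forces in N, time in s.
With the tool pointing down it reaches from about 0.25 to 0.725 m from the base axis. Payload 9.7 kg.
Tool frame: the origin (TCP) lies between the finger pads; the fingertips stand bot.tcp_to_tips ahead of it and the grasp point (between the pads) lies 2 mm behind it (bot.tcp_to_tips is the distance from the TCP to the fingertips, in m); z points along the fingers, y is the line along which they close (so a half turn about z gives the same grasp; the last joint's range is limited). The gripper opens to 85 mm and grips with 20 to 120 N. Pads are 22 mm wide; open, the fingers measure 114 mm over their backs; the gripper's body (76 mm by 85 mm) begins 54 mm behind the grasp point. The pads swing forward as they close: fully open they stand 13 mm farther back than shut.
Start: joints at [72.651, 4.979, 10.078, 95.1, 0, 90], TCP at [0.164, 0.525, 0.213] pointing down, gripper open.
Joint ranges: [-179.16, 179.16], [-48.56, 103.87], [-65.8, 70.77], [-126.05, 130.52], [-82.76, 87.17], [-180, 180]. Speed limits (degrees/s): [127.2, 127.2, 147.25, 180, 180, 180].

## Interface

Orientations are given as [roll, pitch, yaw] about the fixed x, y, z axes, in that order (R = Rz(yaw) Ry(pitch) Rx(roll)).
In Python, from workcell import sensors, camera, camera_params, bot gives the robot as it stands.
- The arm moves only by the tool apply_moves, never from a script. Its argument "motion" is a list of rows, each an object with "jaw": the opening, from -1 (shut) to 1 (fully open); "xyz": the shift along the tool's x, y, z in mm, a list of three; "twist": the turn about the tool's z in rad. A call has 1 to 5 rows; each row is the pose to reach, as a shift and turn from the pose commanded when the call began, along the tool's axes at that moment; what a row does not reach only later rows make up. A row lasts 1/8 s, in which the tool goes at most 62.5 mm and 10.7 degrees, less where a joint would pass 70% of its speed; a pose out of reach is approached as far as the arm can. A call with a gripper value outside its range is refused whole. The fingers move at their own pace and stop on an object; "grip_force" is the grip in N (left out, the last holds). Time passes only in rows, so rows that repeat a pose let the fingers close. It gives the time, the measured TCP pose, the force, the opening and the grip force at its end, in the units of the state.
- sensors.get_obs(): the state, without advancing time (a new reading comes with each control period).
- camera(name): name is "scene" or "top" or "wrist"; returns (picture, depth): 420x560x3 uint8, red, green, blue; 420x560 float32, m along the optical axis (not along the pixel's ray), 0 where there is no reading.
- camera_params(name): a dict with "mtx" (3x3 intrinsics, pixels), "k1" (the pictures are not rectified: a ray, as slopes to the right and down, at radius r is drawn at 1 + k1 r^2 times it, then the intrinsics apply), "rvec" (rotation vector, rad) and "tvec" (3), from world to camera coordinates, as OpenCV has them. Camera axes: x right, y down, z forward; pixel columns grow to the right and rows downward; lengths in m; the calibration is good to about 2 mm. A picture is of the moment at which its call begins: read the wrist's pose just before it. camera_params takes no time and is no camera call; for the wrist camera it gives the pose at the moment of the call.
- bot.job_done(): hands the job in; it is judged then, once.
The state is a dict: "time": time; "q": joint angles; "qd": joint speeds; "joint_efforts": joint torques, N m; "ee_pos": TCP position; "tcp_rot": TCP orientation; "wrist_force": force on the tool from outside, world axes, zero at the start; "torque": the same for the moment, N m; "opening": finger opening in m; "grasp_force": force on a finger pad.
Only numpy, scipy, OpenCV 4.12 (cv2) and the standard library are available. Lean on these libraries where they do the work, as an engineer would, in place of code of your own. Each camera call takes 0.05 s, during which the arm holds its last target. There are 200 camera calls.

## Working session

There is one attempt and no reset: what is moved stays moved. The work goes in short steps, Python scripts to look and compute and a tool call to move; the robot and the scene stay as the last step left them, time stands still between calls to the robot, and variables do not carry over. Pictures are saved under pics/ and viewed, at most 10 in all, crops included, and the job is handed in when it is done.

Besides the shell and the picture viewer there is one more tool, called after "Emit:" as a command line: name --argument value ..., lists and objects as JSON in quotes. apply_moves: Moves the arm, as the interface text tells. Its arguments: {"type":"object","properties":{"motion":{"type":"array","items":{"type":"object","properties":{"jaw":{"type":"number"},"xyz":{"type":"array","items":{"type":"number"}},"twist":{"type":"number"}}}},"grip_force":{"type":"number"}},"required":["motion"]}

```bash
mkdir -p pics; ls; python3 - <<'E'
from workcell import sensors, camera, camera_params, bot
import cv2, numpy as np
print(sensors.get_obs(), bot.tcp_to_tips, dir(bot))
for n in ("scene","top"):
    p,d=camera(n); cv2.imwrite(f"pics/{n}0.png",p[:,:,::-1]); np.savez(f"{n}0.npz",p=p,d=d,**camera_params(n)); print(camera_params(n))
E
```

```text
pics
{'time': 0.0, 'q': array([7.26505711e+01, 5.00889794e+00, 1.00338979e+01, 9.50978236e+01,
       1.41132236e-03, 9.00013218e+01]), 'qd': array([ 0.04377764,  0.08406739,  0.0450442 , -0.04651397, -0.07611749,
       -0.01313774]), 'joint_efforts': array([ 4.95431868e-04, -5.20393038e+01,  4.64797676e+01,  1.64770213e-02,
        2.73543748e-05,  1.59179046e-05]), 'ee_pos': array([0.1639288 , 0.52474503, 0.21249922]), 'tcp_rot': array([-1.79927176e+02, -1.40964116e-03,  1.62649247e+02]), 'wrist_force': array([0.12215904, 1.01392812, 0.20576147]), 'torque': array([0.01318721, 0.03761008, 0.00953948]), 'grasp_force': 0.0, 'opening': 0.0853556321592597} 0.017 ['PlanningError', '__class__', '__delattr__', '__dict__', '__dir__', '__doc__', '__eq__', '__format__', '__ge__', '__getattribute__', '__getstate__', '__gt__', '__hash__', '__init__', '__init_subclass__', '__le__', '__lt__', '__module__', '__ne__', '__new__', '__reduce__', '__reduce_ex__', '__repr__', '__setattr__', '__sizeof__', '__str__', '__subclasshook__', '__weakref__', 'job_done', 'tcp_to_tips']
{'mtx': array([[389.88275754,   0.        , 278.76732757],
       [  0.        , 389.88275754, 211.34356629],
       [  0.        ,   0.        ,   1.        ]]), 'k1': -0.07203518202879104, 'rvec': array([ 2.22907661,  1.12330787, -0.39308094]), 'tvec': array([-0.32567984, -0.15586398,  1.42498193])}
{'mtx': array([[470.01108167,   0.        , 284.58247884],
       [  0.        , 470.01108167, 210.54485721],
       [  0.        ,   0.        ,   1.        ]]), 'k1': -0.01719200917435722, 'rvec': array([ 2.1478777 , -2.11485187,  0.19427356]), 'tvec': array([0.01750757, 0.51113031, 1.37944419])}
```

View pics/scene0.png

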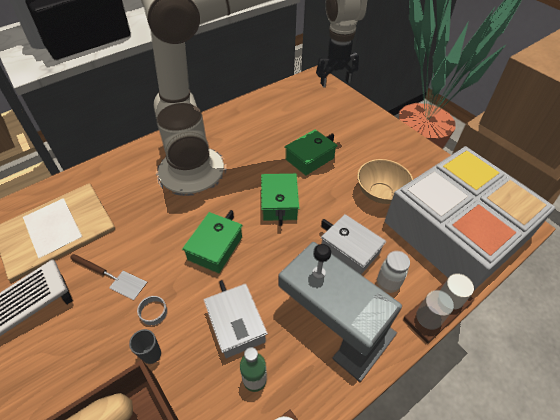

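View pics/top0.png

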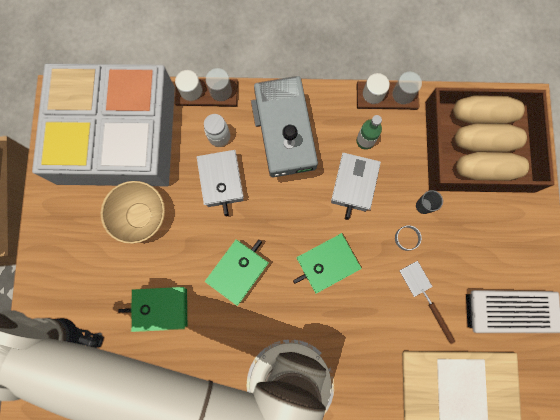

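Scene: two steel pans. The one at top (220,180) has a black ring at (222,188). The one at (356,182) has only a dark plate at (359,168). The three others with rings are green look-alikes. Station knob is at top (290,132). The bystanders are the jar (216,129), bowl (134,213) and bottle (370,132). The first pan fits; I'll confirm it in a crop and measure.

```bash
cat > h.py <<'E'
import numpy as np, cv2
def ray(P,uv):
    k=P['mtx']; n=(np.array(uv,float)-[k[0,2],k[1,2]])/k[0,0]; s=n.copy()
    for _ in range(20): s=n/(1+float(P['k1'])*(s@s))
    R=cv2.Rodrigues(np.array(P['rvec']))[0]; 
    return -R.T@P['tvec'], R.T@np.r_[s,1]
def onz(P,uv,z):
    o,d=ray(P,uv); return o+d*(z-o[2])/d[2]
def tri(P,a,Q,b):
    o1,d1=ray(P,a);o2,d2=ray(Q,b); t=np.linalg.lstsq(np.c_[d1,-d2],o2-o1,rcond=None)[0]
    p,q=o1+d1*t[0],o2+d2*t[1]; return (p+q)/2, np.linalg.norm(p-q)
def proj(P,X):
    R=cv2.Rodrigues(np.array(P['rvec']))[0]; c=R@X+P['tvec']; s=c[:2]/c[2]; s=s*(1+float(P['k1'])*(s@s)); k=P['mtx']
    return s*k[0,0]+[k[0,2],k[1,2]]
E
python3 - <<'E'
from h import *
T=dict(np.load('top0.npz'));S=dict(np.load('scene0.npz'))
def crop(P,x0,y0,x1,y1): return cv2.resize(P['p'][y0:y1,x0:x1,::-1],(400,400),interpolation=cv2.INTER_CUBIC)
cv2.imwrite('pics/c.png',np.vstack([np.hstack([crop(T,180,130,260,230)[:300],crop(T,250,70,330,180)[:300]]),np.hstack([crop(S,310,200,400,290)[:300],crop(S,270,230,360,320)[:300]])]))
def blobs(P,x0,y0,x1,y1,th,name):
    g=P['p'].max(2)[y0:y1,x0:x1]; n,l,st,c=cv2.connectedComponentsWithStats((g<th).astype('uint8'))
    for i in range(1,n):
        if st[i,4]>8: print(name,c[i]+[x0,y0],st[i]+np.array([x0,y0,0,0,0]))
blobs(T,195,145,248,220,70,'Tpan');blobs(T,275,115,305,160,60,'Tknob')
blobs(S,310,205,390,275,70,'Span');blobs(S,305,235,335,275,60,'Sknob')
E
```

```text
Tpan [220.96666667 187.3       ] [217 183   9   9  30]
Tpan [225.28571429 206.87301587] [219 201  11  15  63]
Tknob [289.67052023 132.24855491] [283 125  15  16 173]
Span [325.70833333 224.33333333] [322 219  10  11  72]
Span [344.06896552 231.24137931] [340 228   9   7  29]
Span [322.03891051 252.45136187] [314 244  18  20 257]
Span [370.54054054 260.59459459] [362 251  18  18  37]
Sknob [322.0292887  252.36820084] [314 244  18  19 239]
```

View pics/c.png

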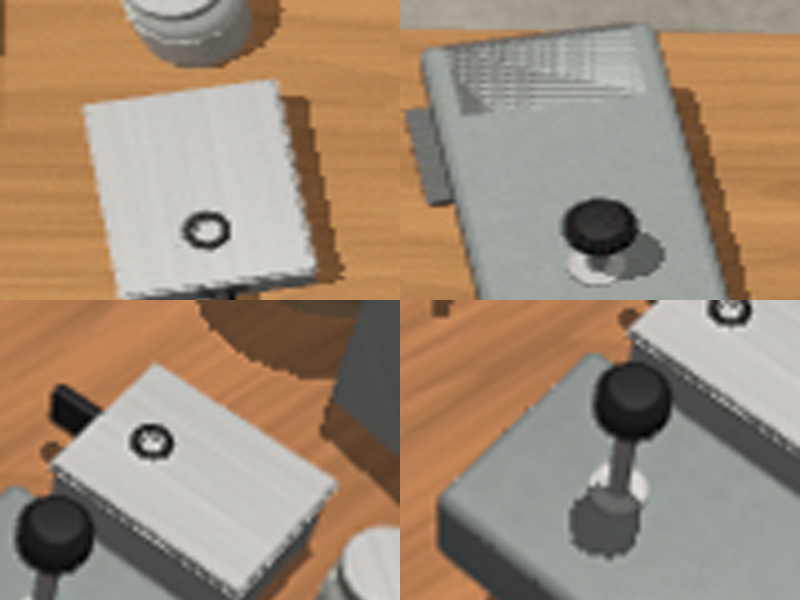

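The crop confirms a black ring with an open bore at top (221,187) and scene (344,231). The knob is at top (290,132) and scene (322,252), and the grip is at top (225,207).

```bash
python3 - <<'E'
from h import *
T=dict(np.load('top0.npz'));S=dict(np.load('scene0.npz'))
np.set_printoptions(precision=4,suppress=True)
print('port T',onz(T,(221,187.2),.07),'S',onz(S,(344.1,231.2),.07),'tri',tri(T,(221,187.2),S,(344.1,231.2)))
print('knob T',onz(T,(289.8,132.2),.268),'S',onz(S,(322.2,252.2),.265),'tri',tri(T,(289.8,132.2),S,(322.2,252.2)))
def lid(P,x0,y0,x1,y1,z,cond):
    hsv=cv2.cvtColor(P['p'],cv2.COLOR_RGB2HSV); m=cond(hsv).astype('uint8'); w=np.zeros_like(m); w[y0:y1,x0:x1]=m[y0:y1,x0:x1]
    w=cv2.morphologyEx(w,cv2.MORPH_OPEN,np.ones((3,3)))
    c=max(cv2.findContours(w,0,2)[0],key=cv2.contourArea)
    X=np.array([onz(P,p[0],z)[:2] for p in c],'float32'); r=cv2.minAreaRect(X); print(r, cv2.contourArea(c)); 
    b=cv2.boxPoints(r); print(b.tolist())
    return m
lid(T,190,140,255,215,.067,lambda h:(h[...,2]>165)&(h[...,1]<40))
lid(S,310,205,390,272,.067,lambda h:(h[...,2]>165)&(h[...,1]<40))
lid(T,255,70,325,180,.175,lambda h:(h[...,2]>110)&(h[...,2]<200)&(h[...,1]<60)&(h[...,0]>50))
# grip: top at z=.06
print('grip T',onz(T,(225.3,206.9),.06),'S',onz(S,(325.7,224.3),.05))
# others
for n,uv,z in (('jar',(215,124),.12),('oil',(376,120),.19),('bowl',(134,213),.075),('op',(356,182),.067)): print(n,onz(T,uv,z))
P,d=T,T['d']
for n,uv in (('lid',(215,170)),('head',(280,110)),('knob',(290,130))):
    o,v=ray(P,uv); print(n,o+v*d[uv[1],uv[0]])
E
```

```text
port T [0.5745 0.2175 0.07  ] S [0.5777 0.2188 0.07  ] tri (array([0.5759, 0.219 , 0.0675]), np.float64(0.002881599993709216))
knob T [0.6805 0.0157 0.268 ] S [0.6825 0.0185 0.265 ] tri (array([0.6821, 0.0168, 0.2657]), np.float64(0.002834374040840375))
((0.6090680360794067, 0.22460699081420898), (0.14994850754737854, 0.11860112845897675), 11.167377471923828) 1778.0
[[0.5240283012390137, 0.2682640254497528], [0.5469985008239746, 0.15190854668617249], [0.6941077709197998, 0.18094995617866516], [0.6711375713348389, 0.2973054349422455]]
((0.6121631264686584, 0.22540283203125), (0.15049950778484344, 0.11456194519996643), 11.190099716186523) 1516.5
[[0.5272277593612671, 0.2669914960861206], [0.5494601726531982, 0.15460751950740814], [0.6970984935760498, 0.1838141679763794], [0.6748660802841187, 0.29619812965393066]]
((0.7392545938491821, 0.028309568762779236), (0.26757723093032837, 0.13658611476421356), 11.476435661315918) 3377.0
[[0.5945529937744141, 0.06861798465251923], [0.621728777885437, -0.06523731350898743], [0.8839561939239502, -0.011998847126960754], [0.8567804098129272, 0.1218564510345459]]
grip T [0.5164 0.2036 0.06  ] S [0.5149 0.2032 0.05  ]
jar [0.7549 0.236  0.12  ]
oil [ 0.7487 -0.2281  0.19  ]
bowl [0.4909 0.4715 0.075 ]
op [ 0.598  -0.1889  0.067 ]
lid [0.6302 0.2392 0.0598]
head [0.7788 0.0434 0.1771]
knob [0.6812 0.0155 0.2826]
```

The move rows offer shift and twist only, with no lean. I'll test in free space what the arm does at a pose out of reach, since it may lean there.

Emit:
apply_moves --motion '[{"xyz":[0,60,0]},{"xyz":[0,120,0]},{"xyz":[0,180,0]},{"xyz":[0,240,0]},{"xyz":[0,300,0]}]'

```text
validation failed for argument at $.mo...
```

```bash
python3 -c "
from workcell import *
import numpy as np
o=sensors.get_obs();print(o['time'],o['q'],o['ee_pos'],o['tcp_rot'],o['wrist_force'])"
```

```text
0.1 [ 7.26491605e+01  5.00867939e+00  1.00398128e+01  9.51005453e+01
 -4.30556378e-04  9.00006187e+01] [0.16395589 0.52475367 0.21255431] [-1.79930588e+02  4.31305635e-04  1.62648542e+02] [0.32780881 0.71741757 0.88225303]
```

Each row evidently needs all its fields.

Emit:
apply_moves --motion '[{"xyz":[0,60,0],"twist":0,"jaw":1},{"xyz":[0,120,0],"twist":0,"jaw":1},{"xyz":[0,180,0],"twist":0,"jaw":1},{"xyz":[0,240,0],"twist":0,"jaw":1},{"xyz":[0,300,0],"twist":0,"jaw":1}]'

```text
time: 0.72
ee_pos: [0.239, 0.765, 0.2043]
tcp_rot: [178.7, -0.0, 162.7]
wrist_force: [0.1, 1.2, 0.8]
opening: 0.0852
grasp_force: 0.0
```

```bash
python3 -c "
from workcell import *
import numpy as np
o=sensors.get_obs();print(o['time'],o['q'],o['ee_pos'],o['tcp_rot'],o['wrist_force'])"
```

```text
0.725 [7.26523032e+01 4.95368157e+01 7.04577649e+01 1.09625624e+02
 1.97378885e-03 9.00014272e+01] [0.23895584 0.76499044 0.20431508] [ 1.78704675e+02 -2.00554687e-03  1.62650921e+02] [0.14451975 1.24343739 0.79884556]
```

Emit:
apply_moves --motion '[{"xyz":[0,60,0],"twist":0,"jaw":1},{"xyz":[0,120,0],"twist":0,"jaw":1},{"xyz":[0,180,0],"twist":0,"jaw":1},{"xyz":[0,240,0],"twist":0,"jaw":1},{"xyz":[0,300,0],"twist":0,"jaw":1}]'

```text
time: 1.35
ee_pos: [0.2596, 0.831, 0.1359]
tcp_rot: [174.9, 0.0, 162.7]
wrist_force: [0.9, 0.7, -0.7]
opening: 0.0858
grasp_force: 0.0
```

```bash
cat > s.py <<'E'
from workcell import *
import numpy as np
np.set_printoptions(precision=4,suppress=True)
o=sensors.get_obs();[print(k,o[k]) for k in ('time','q','ee_pos','tcp_rot','wrist_force')]
from scipy.spatial.transform import Rotation as R
print(R.from_euler('xyz',o['tcp_rot'],degrees=True).as_matrix())
E
python3 s.py
```

```text
time 1.35
q [ 72.6511  54.6285  70.7042 101.0068  -0.0015  89.9995]
ee_pos [0.2596 0.831  0.1359]
tcp_rot [174.9311   0.0016 162.6515]
wrist_force [ 0.881   0.7042 -0.732 ]
[[-0.9545  0.297   0.0264]
 [ 0.2982  0.9508  0.0843]
 [-0.      0.0884 -0.9961]]
```

Emit:
apply_moves --motion '[{"xyz":[0,-50,0],"twist":0,"jaw":1},{"xyz":[0,-100,0],"twist":0,"jaw":1},{"xyz":[0,-150,-50],"twist":0,"jaw":1}]'

```text
time: 1.72
ee_pos: [0.2248, 0.7196, 0.1533]
tcp_rot: [175.2, 0.0, 162.6]
wrist_force: [0.3, 0.6, 1.5]
opening: 0.0857
grasp_force: 0.0
```

```bash
python3 s.py
```

```text
time 1.725
q [72.6489 28.6403 32.4489 89.0256 -0.0006 90.0012]
ee_pos [0.2248 0.7196 0.1533]
tcp_rot [175.217    0.0005 162.6476]
wrist_force [0.2938 0.609  1.5464]
[[-0.9545  0.2972  0.0249]
 [ 0.2982  0.9512  0.0796]
 [-0.      0.0834 -0.9965]]
```

The base pose of each call is the clipped pose, so a lean gained at a limit stays. Leaning outward should come most easily high up, where joint 4 saturates at 130°. I'll fit the planar arm geometry to plan this.

```bash
cat > arm.py <<'E'
import numpy as np
from scipy.optimize import least_squares
r=np.radians
D=[((5.009,10.034,95.098),(np.hypot(.16393,.52475),.2125)),((49.537,70.458,109.626),(np.hypot(.23896,.76499),.2043)),
((54.6285,70.7042,101.0068),(np.hypot(.2596,.831),.1359)),((28.6403,32.4489,89.0256),(np.hypot(.2248,.7196),.1533))]
def fk(p,q):
    a,b,e,c,h,=p; q2,q3,q4=q; f=r(90+q2-q3); t=r(90+q2-q3+q4)
    return np.array([a*np.sin(r(q2))+b*np.sin(f)-e*np.cos(f)+c*np.sin(t), h+a*np.cos(r(q2))+b*np.cos(f)+e*np.sin(f)+c*np.cos(t)])
s=least_squares(lambda p:np.r_[np.concatenate([fk(p,q)-y for q,y in D]),1e-4*(p-[.35,.35,0,.25,.3])],[.35,.35,0,.25,.3])
p=s.x
def ik(x,z,lean):
    L=least_squares(lambda q:np.r_[fk(p,q)-[x,z],r(q[0]-q[1]+q[2]-90+lean)],[20,20,60]); return L.x,abs(L.fun).max()
E
python3 - <<'E'
from arm import *
print(p,abs(s.fun).max())
for q in ((-12,70,130.5),(0,70,118),(-30,50,130),(-30,10,130),(-20,40,130),(-20,62,130)): print(q,fk(p,q),'lean',90-(q[0]-q[1]+q[2]))
for l in (0,35,42,50):
  for X in ((.55,.045),(.62,.045),(.62,.15),(.62,.3)): print(l,X,ik(*X,l))
E
```

```text
[0.42006293 0.518795   0.03598498 0.4473788  0.16011171] 2.3201189474963968e-05
(-12, 70, 130.5) [0.2456737  0.75468262] lean 41.5
(0, 70, 118) [0.44297837 0.74752283] lean 42
(-30, 50, 130) [0.1321876  0.69834691] lean 40
(-30, 10, 130) [0.16425786 0.43755918] lean 0
(-20, 40, 130) [0.23757617 0.60172534] lean 20
(-20, 62, 130) [0.1922524  0.74112878] lean 42
0 (0.55, 0.045) (array([ 5.07299516, -8.4304484 , 76.49655644]), np.float64(8.718206712110543e-12))
0 (0.62, 0.045) (array([14.5183306 ,  2.32721115, 77.80888055]), np.float64(3.1449065573951884e-11))
0 (0.62, 0.15) (array([13.88364917, 13.16512254, 89.28147337]), np.float64(7.265377188758748e-11))
0 (0.62, 0.3) (array([ 18.86438462,  36.29846146, 107.43407684]), np.float64(1.7226451931584563e-09))
35 (0.55, 0.045) (array([-30.78313053, -46.90851949,  38.87461104]), np.float64(1.3874469313723825e-07))
35 (0.62, 0.045) (array([-18.84398736, -39.13825941,  34.70572795]), np.float64(1.5264457753350058e-10))
35 (0.62, 0.15) (array([-21.73349176, -29.43270795,  47.30078381]), np.float64(3.8695058268700677e-10))
35 (0.62, 0.3) (array
[... 209 characters left out ...]
[-24.2118242 , -46.76625424,  25.44556996]), np.float64(2.250576526530157e-08))
42 (0.62, 0.15) (array([-27.98677515, -37.31513356,  38.67164158]), np.float64(6.046428996375752e-09))
42 (0.62, 0.3) (array([-26.91072766, -20.04109734,  54.86963032]), np.float64(1.2567037743771436e-08))
50 (0.55, 0.045) (array([-45.14965564, -62.88882617,  22.26082947]), np.float64(1.7138890306966914e-09))
50 (0.62, 0.045) (array([-29.23846921, -55.12031008,  14.11815913]), np.float64(4.185976003739933e-07))
50 (0.62, 0.15) (array([-34.54842042, -46.08817321,  28.46024722]), np.float64(3.6594769267650484e-07))
50 (0.62, 0.3) (array([-34.2668162 , -29.35118443,  44.91563177]), np.float64(1.616962175265968e-09))
```

Emit:
apply_moves --motion '[{"xyz":[-22,-45,-35],"twist":0,"jaw":1},{"xyz":[-45,-90,-70],"twist":0,"jaw":1},{"xyz":[-67,-135,-105],"twist":0,"jaw":1},{"xyz":[-90,-180,-140],"twist":0,"jaw":1},{"xyz":[-112,-225,-175],"twist":0,"jaw":1}]'

```text
time: 2.35
ee_pos: [0.2608, 0.4575, 0.3128]
tcp_rot: [174.9, 0.0, 162.7]
wrist_force: [0.0, 0.6, -0.2]
opening: 0.0851
grasp_force: 0.0
```

Emit:
apply_moves --motion '[{"xyz":[-24,-50,-25],"twist":0,"jaw":1},{"xyz":[-48,-100,-50],"twist":0,"jaw":1},{"xyz":[-72,-150,-75],"twist":0,"jaw":1},{"xyz":[-96,-200,-100],"twist":0,"jaw":1},{"xyz":[-120,-250,-125],"twist":0,"jaw":1}]'

```text
time: 2.98
ee_pos: [0.2973, 0.1738, 0.4152]
tcp_rot: [174.9, 0.1, 162.7]
wrist_force: [1.3, 0.4, 0.3]
opening: 0.0851
grasp_force: 0.0
```

```bash
python3 s.py
```

```text
time 2.975
q [ 27.1777 -15.4393  15.3003 117.1161   3.5498  44.5902]
ee_pos [0.2973 0.1738 0.4152]
tcp_rot [174.9299   0.0932 162.6958]
wrist_force [1.315  0.3964 0.2939]
[[-0.9547  0.2961  0.0278]
 [ 0.2974  0.951   0.0839]
 [-0.0016  0.0884 -0.9961]]
```

Emit:
apply_moves --motion '[{"xyz":[-17,-50,-18],"twist":-0.1,"jaw":1},{"xyz":[-33,-100,-35],"twist":-0.2,"jaw":1},{"xyz":[-45,-145,-60],"twist":-0.3,"jaw":1},{"xyz":[-45,-145,-110],"twist":-0.4,"jaw":1},{"xyz":[-45,-145,-165],"twist":-0.5,"jaw":1}]'

```text
time: 3.6
ee_pos: [0.3048, 0.0147, 0.5201]
tcp_rot: [176.4, 5.4, -169.0]
wrist_force: [-0.0, -0.1, 0.4]
opening: 0.0856
grasp_force: 0.0
```

```bash
python3 s.py
```

```text
time 3.6
q [ -1.9542  -9.9814  34.8467 130.4063   4.7426 -12.9733]
ee_pos [0.3048 0.0147 0.5201]
tcp_rot [ 176.3708    5.3729 -168.968 ]
wrist_force [-0.0208 -0.1351  0.3514]
[[-0.9772 -0.1968  0.0796]
 [-0.1905  0.9784  0.08  ]
 [-0.0936  0.063  -0.9936]]
```

Emit:
apply_moves --motion '[{"xyz":[-6,8,-55],"twist":0,"jaw":1},{"xyz":[-11,16,-110],"twist":0,"jaw":1},{"xyz":[-17,24,-165],"twist":0,"jaw":1},{"xyz":[-22,30,-220],"twist":0,"jaw":1},{"xyz":[-22,30,-230],"twist":0,"jaw":1}]'

```text
time: 4.22
ee_pos: [0.3275, 0.0449, 0.5483]
tcp_rot: [176.7, 8.6, -169.2]
wrist_force: [-0.5, 0.4, 0.5]
opening: 0.0856
grasp_force: 0.0
```

```bash
python3 s.py
```

```text
time 4.225
q [  3.8904  -6.761   41.8658 130.455    4.2732  -6.8724]
ee_pos [0.3275 0.0449 0.5483]
tcp_rot [ 176.7403    8.6238 -169.1777]
wrist_force [-0.4993  0.3806  0.4815]
[[-0.9711 -0.1958  0.1364]
 [-0.1856  0.979   0.084 ]
 [-0.1499  0.0562 -0.9871]]
```

Emit:
apply_moves --motion '[{"xyz":[-10,4,-60],"twist":0,"jaw":1},{"xyz":[-20,8,-120],"twist":0,"jaw":1}]'

```text
time: 4.47
ee_pos: [0.3375, 0.0532, 0.5736]
tcp_rot: [177.1, 12.1, -169.4]
wrist_force: [-0.4, -0.3, -0.2]
opening: 0.0854
grasp_force: 0.0
```

Emit:
apply_moves --motion '[{"xyz":[-40,15,-230],"twist":0,"jaw":1},{"xyz":[-40,15,-230],"twist":0,"jaw":1}]'

```text
time: 4.72
ee_pos: [0.3424, 0.0618, 0.5977]
tcp_rot: [177.2, 15.6, -169.6]
wrist_force: [-0.1, -0.1, 0.2]
opening: 0.0854
grasp_force: 0.0
```

Emit:
apply_moves --motion '[{"xyz":[-12,3,-60],"twist":0,"jaw":1}]'

```text
time: 4.85
ee_pos: [0.3435, 0.0649, 0.6138]
tcp_rot: [177.3, 17.9, -169.7]
wrist_force: [0.2, 0.5, -1.0]
opening: 0.0853
grasp_force: 0.0
```

```bash
python3 s.py
```

```text
time 4.85
q [  7.6912  -4.0761  54.1749 130.4409   3.4682  -2.498 ]
ee_pos [0.3435 0.0649 0.6138]
tcp_rot [ 177.3365   17.9438 -169.6878]
wrist_force [ 0.1556  0.5435 -0.9788]
[[-0.936  -0.1929  0.2945]
 [-0.1703  0.9802  0.1008]
 [-0.3081  0.0442 -0.9503]]
```

Emit:
apply_moves --motion '[{"xyz":[-40,3,-115],"twist":0,"jaw":1},{"xyz":[-80,6,-230],"twist":0,"jaw":1}]'

```text
time: 5.1
ee_pos: [0.3516, 0.0695, 0.6385]
tcp_rot: [177.4, 21.5, -169.8]
wrist_force: [-0.1, -1.0, 0.5]
opening: 0.0856
grasp_force: 0.0
```

Emit:
apply_moves --motion '[{"xyz":[-45,2,-110],"twist":0,"jaw":1},{"xyz":[-90,4,-220],"twist":0,"jaw":1}]'

```text
time: 5.35
ee_pos: [0.358, 0.0724, 0.6603]
tcp_rot: [177.4, 24.8, -170.0]
wrist_force: [0.4, -0.6, -0.1]
opening: 0.0855
grasp_force: 0.0
```

Emit:
apply_moves --motion '[{"xyz":[-50,2,-110],"twist":0,"jaw":1},{"xyz":[-100,4,-220],"twist":0,"jaw":1}]'

```text
time: 5.6
ee_pos: [0.36, 0.0742, 0.6816]
tcp_rot: [177.3, 28.1, -170.2]
wrist_force: [0.4, -0.6, -0.3]
opening: 0.0856
grasp_force: 0.0
```

Emit:
apply_moves --motion '[{"xyz":[-55,2,-105],"twist":0,"jaw":1},{"xyz":[-110,4,-210],"twist":0,"jaw":1}]'

```text
time: 5.85
ee_pos: [0.3505, 0.0724, 0.6989]
tcp_rot: [177.3, 30.8, -170.3]
wrist_force: [-0.3, -1.2, -0.5]
opening: 0.0853
grasp_force: 0.0
```

Emit:
apply_moves --motion '[{"xyz":[-60,2,-105],"twist":0,"jaw":1},{"xyz":[-120,4,-210],"twist":0,"jaw":1}]'

```text
time: 6.1
ee_pos: [0.3298, 0.067, 0.7126]
tcp_rot: [177.1, 33.1, -170.5]
wrist_force: [-0.4, 0.3, 0.4]
opening: 0.0854
grasp_force: 0.0
```

```bash
python3 s.py
```

```text
time 6.1
q [  8.3291  -2.7415  70.7541 130.4912   3.504   -1.0002]
ee_pos [0.3298 0.067  0.7126]
tcp_rot [ 177.1453   33.0598 -170.4797]
wrist_force [-0.3686  0.3369  0.3912]
[[-0.8266 -0.192   0.5291]
 [-0.1386  0.9805  0.1392]
 [-0.5455  0.0417 -0.8371]]
```

Emit:
apply_moves --motion '[{"xyz":[27,-20,-50],"twist":0,"jaw":1},{"xyz":[54,-40,-100],"twist":0,"jaw":1}]'

```text
time: 6.35
ee_pos: [0.2966, 0.0429, 0.7345]
tcp_rot: [178.3, 37.2, -170.7]
wrist_force: [0.5, -1.0, 1.3]
opening: 0.0857
grasp_force: 0.0
```

Emit:
apply_moves --motion '[{"xyz":[27,-20,-50],"twist":0,"jaw":1},{"xyz":[54,-40,-100],"twist":0,"jaw":1}]'

```text
time: 6.6
ee_pos: [0.2553, 0.0284, 0.7537]
tcp_rot: [-178.5, 41.0, -170.4]
wrist_force: [-0.2, -0.0, -0.1]
opening: 0.0853
grasp_force: 0.0
```

```bash
python3 s.py
```

```text
time 6.6
q [  3.3926 -10.7151  70.7397 130.4666   2.5125  -4.6507]
ee_pos [0.2553 0.0284 0.7537]
tcp_rot [-178.4656   41.0279 -170.4433]
wrist_force [-0.1502 -0.035  -0.1431]
[[-0.7439 -0.1486  0.6515]
 [-0.1252  0.9887  0.0825]
 [-0.6564 -0.0202 -0.7541]]
```

Emit:
apply_moves --motion '[{"xyz":[27,20,-50],"twist":0,"jaw":1},{"xyz":[54,35,-100],"twist":0,"jaw":1}]'

```text
time: 6.85
ee_pos: [0.2121, 0.0403, 0.7731]
tcp_rot: [179.2, 45.8, -170.5]
wrist_force: [-0.8, 1.6, 0.1]
opening: 0.0852
grasp_force: 0.0
```

```bash
python3 s.py; python3 -c "
from workcell import *
import numpy as np,cv2
from scipy.spatial.transform import Rotation as R
o=sensors.get_obs();c=camera_params('wrist');Rc=cv2.Rodrigues(np.array(c['rvec']))[0];M=R.from_euler('xyz',o['tcp_rot'],degrees=True).as_matrix()
print('cam in tool',M.T@(-Rc.T@c['tvec']-o['ee_pos']), 'axis',M.T@Rc[2])"
```

```text
time 6.85
q [ -2.0602 -14.8447  70.756  130.4855   9.0831  -8.1471]
ee_pos [0.2121 0.0403 0.7731]
tcp_rot [ 179.1885   45.8208 -170.4765]
wrist_force [-0.8347  1.5785  0.0577]
[[-0.6873 -0.1755  0.7049]
 [-0.1153  0.9844  0.1326]
 [-0.7172  0.0099 -0.6968]]
cam in tool [ 0.06632789 -0.00144152 -0.16113639] axis [-2.67266013e-01 -3.53904628e-04  9.63622723e-01]
```

```bash
cat > to.py <<'E'
import sys
from workcell import *
import numpy as np
from scipy.spatial.transform import Rotation as R
o=sensors.get_obs();M=R.from_euler('xyz',o['tcp_rot'],degrees=True).as_matrix()
t=np.array(eval(sys.argv[1]));d=M.T@(t-o['ee_pos'])*1000
print('shift mm',d.round(1),'len',np.linalg.norm(d).round(),'pos',o['ee_pos'].round(4),'q',o['q'].round(1),'yaw_y',np.degrees(np.arctan2(M[1,1],M[0,1])).round(2),'z',M[:,2].round(4),'F',o['wrist_force'].round(1),'op',o['opening'],o['time'])
E
python3 to.py "[.424,.189,.126]"; python3 - <<'E'
from arm import *
from h import *
A=np.array([.212,.04,.773]);B=np.array([.424,.189,.126])
for t in np.linspace(0,1,7):
    X=A+t*(B-A); print(X.round(3),ik(np.hypot(*X[:2]),X[2],45.8)[0].round(1))
print(ik(.55,.042,45.8)[0],ik(.62,.042,45.8)[0])
T=dict(np.load('top0.npz'));hsv=cv2.cvtColor(T['p'],cv2.COLOR_RGB2HSV)
m=((hsv[...,0]>45)&(hsv[...,0]<80)&(hsv[...,1]>120)&(hsv[...,2]>120)).astype('uint8')
for c in cv2.findContours(m,0,2)[0]:
    if cv2.contourArea(c)>300:
        Q=cv2.boxPoints(cv2.minAreaRect(c)); print(np.array([onz(T,q,.067)[:2] for q in Q]).round(3).tolist())
E
```

```text
shift mm [301.2 102.9 620. ] len 697.0 pos [0.2121 0.0403 0.7731] q [ -2.1 -14.8  70.8 130.5   9.1  -8.1] yaw_y 100.11 z [ 0.7049  0.1326 -0.6968] F [-0.8  1.6  0.1] op 0.08520616288516639 6.85
[0.212 0.04  0.773] [-15.5  69.7 129.4]
[0.247 0.065 0.665] [-37.5  27.  108.7]
[0.283 0.09  0.557] [-48.6   3.5  96.2]
[0.318 0.114 0.45 ] [-56.3 -15.2  85.4]
[0.353 0.139 0.342] [-61.7 -31.2  74.7]
[0.389 0.164 0.234] [-64.1 -45.2  63.1]
[0.424 0.189 0.126] [-61.9 -57.   49. ]
[-41.08541664 -58.71508832  26.57032833] [-26.57495131 -51.01641288  19.75853843]
```

```bash
python3 - <<'E'
from arm import *
from h import *
for X in ((.6,.7),(.6,.5),(.6,.3),(.57,.2),(.55,.2),(.55,.15),(.55,.1),(.55,.042),(.5,.6),(.4,.75),(.45,.7),(.66,.3),(.66,.35)):
    print(X,ik(*X,45.8)[0].round(1))
T=dict(np.load('top0.npz'));hsv=cv2.cvtColor(T['p'],cv2.COLOR_RGB2HSV); print(hsv[265,235],hsv[263,335])
m=((hsv[...,0]>45)&(hsv[...,0]<85)&(hsv[...,1]>100)&(hsv[...,2]>90)).astype('uint8')
for c in cv2.findContours(m,0,2)[0]:
    if cv2.contourArea(c)>300:
        Q=cv2.boxPoints(cv2.minAreaRect(c)); print(np.array([onz(T,q,.067)[:2] for q in Q]).round(3).tolist())
E
python3 to.py "[.54,.12,.60]";python3 to.py "[.51,.205,.045]"
```

```text
(0.6, 0.7) [-1.4 50.7 96.4]
(0.6, 0.5) [-23.5   3.4  71.1]
(0.6, 0.3) [-33.3 -26.1  51.4]
(0.57, 0.2) [-40.  -40.7  43.5]
(0.55, 0.2) [-43.4 -42.2  45.4]
(0.55, 0.15) [-43.8 -47.9  40.1]
(0.55, 0.1) [-43.3 -53.2  34.3]
(0.55, 0.042) [-41.1 -58.7  26.6]
(0.5, 0.6) [-25.8  16.2  86.1]
(0.4, 0.75) [-12.4  54.6 111.2]
(0.45, 0.7) [-17.8  38.6 100.5]
(0.66, 0.3) [-24.8 -21.   48. ]
(0.66, 0.35) [-23.5 -14.5  53.2]
[ 64 100 201] [ 65 114 193]
[[0.269, 0.469], [0.278, 0.314], [0.16, 0.303], [0.152, 0.456]]
[[0.322, 0.233], [0.419, 0.168], [0.353, 0.072], [0.257, 0.138]]
[[0.367, -0.01], [0.443, -0.145], [0.34, -0.201], [0.266, -0.067]]
shift mm [-110.5   19.3  362.3] len 379.0 pos [0.2121 0.0403 0.7731] q [ -2.1 -14.8  70.8 130.5   9.1  -8.1] yaw_y 100.11 z [ 0.7049  0.1326 -0.6968] F [-0.8  1.6  0.1] op 0.08520616288516639 6.85
shift mm [298.4 102.7 739.2] len 804.0 pos [0.2121 0.0403 0.7731] q [ -2.1 -14.8  70.8 130.5   9.1  -8.1] yaw_y 100.11 z [ 0.7049  0.1326 -0.6968] F [-0.8  1.6  0.1] op 0.08520616288516639 6.85
```

Emit:
apply_moves --motion '[{"xyz":[-17,3,52],"twist":0,"jaw":1},{"xyz":[-34,6,104],"twist":0,"jaw":1},{"xyz":[-51,9,156],"twist":0,"jaw":1},{"xyz":[-68,12,208],"twist":0,"jaw":1},{"xyz":[-80,15,260],"twist":0,"jaw":1}]'

```text
time: 7.48
ee_pos: [0.4538, 0.0912, 0.6451]
tcp_rot: [179.1, 45.4, -171.5]
wrist_force: [-0.5, 0.4, 0.1]
opening: 0.0855
grasp_force: 0.0
```

```bash
python3 to.py "[.51,.205,.20]"
```

```text
shift mm [266.3  98.7 365.4] len 463.0 pos [0.4538 0.0912 0.6451] q [ 12.8 -23.8  25.1  93.5  -2.2   3. ] yaw_y 99.12 z [ 0.7024  0.1203 -0.7015] F [-0.5  0.4  0.1] op 0.08546261808383218 7.475
```

Emit:
apply_moves --motion '[{"xyz":[33,12,46],"twist":0,"jaw":1},{"xyz":[66,24,92],"twist":0,"jaw":1},{"xyz":[99,36,137],"twist":0,"jaw":1},{"xyz":[132,48,183],"twist":0,"jaw":1},{"xyz":[166,61,228],"twist":0,"jaw":1}]'

```text
time: 8.1
ee_pos: [0.4876, 0.1616, 0.3667]
tcp_rot: [179.1, 45.5, -171.5]
wrist_force: [0.2, 0.6, 1.0]
opening: 0.0855
grasp_force: 0.0
```

Emit:
apply_moves --motion '[{"xyz":[33,12,46],"twist":0,"jaw":1},{"xyz":[66,24,92],"twist":0,"jaw":1},{"xyz":[99,37,137],"twist":0,"jaw":1},{"xyz":[99,37,137],"twist":0,"jaw":1}]'

```text
time: 8.6
ee_pos: [0.5073, 0.2037, 0.196]
tcp_rot: [179.4, 45.0, -171.2]
wrist_force: [-0.5, -0.5, 0.4]
opening: 0.0854
grasp_force: 0.0
```

```bash
python3 to.py "[.51,.205,.10]"
```

```text
shift mm [65.9  0.2 69.9] len 96.0 pos [0.5073 0.2037 0.196 ] q [ 29.5 -41.3 -40.9  47.2 -13.9  15. ] yaw_y 99.19 z [ 0.6969  0.1183 -0.7073] F [-0.5 -0.5  0.4] op 0.08543743413586083 8.6
```

Emit:
apply_moves --motion '[{"xyz":[25,0,27],"twist":0,"jaw":1},{"xyz":[50,0,53],"twist":0,"jaw":1},{"xyz":[66,0,70],"twist":0,"jaw":1},{"xyz":[66,0,70],"twist":0,"jaw":1}]'

```text
time: 9.1
ee_pos: [0.5129, 0.2054, 0.1074]
tcp_rot: [179.1, 45.5, -171.5]
wrist_force: [-0.4, 0.2, -0.0]
opening: 0.0857
grasp_force: 0.0
```

```bash
python3 to.py "[.51,.205,.045]"; python3 -c "
from workcell import *
import cv2,numpy as np
c=camera_params('wrist');p,d=camera('wrist');cv2.imwrite('pics/w1.png',p[:,:,::-1]);np.savez('w1.npz',p=p,d=d,**c)"
```

```text
shift mm [46.5 -0.6 41.7] len 62.0 pos [0.5129 0.2054 0.1074] q [ 29.4 -40.5 -50.6  36.2 -13.9  14.9] yaw_y 99.12 z [ 0.7026  0.1203 -0.7013] F [-0.4  0.2 -0. ] op 0.08571257394611928 9.1
```

View pics/w1.png

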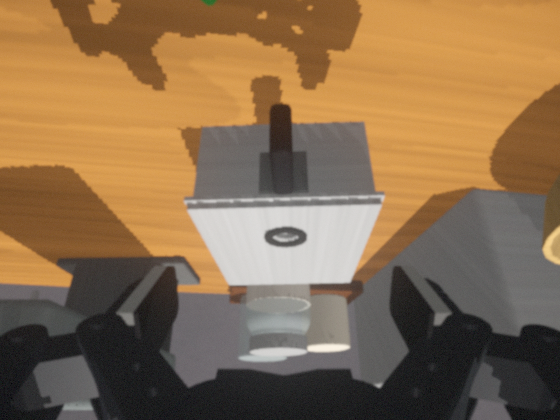

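The wrist view shows the grip tab at columns 271–291, centred between the fingers (midline about column 283). The port ring is at (286,237) and nothing is in the way. I'll descend and grip.

Emit:
apply_moves --motion '[{"xyz":[16,0,14],"twist":0,"jaw":1},{"xyz":[31,0,28],"twist":0,"jaw":1},{"xyz":[46,0,42],"twist":0,"jaw":1},{"xyz":[46,0,42],"twist":0,"jaw":1}]'

```text
time: 9.65
ee_pos: [0.5106, 0.206, 0.0454]
tcp_rot: [179.1, 45.5, -171.5]
wrist_force: [-0.5, -0.4, 1.2]
opening: 0.0852
grasp_force: 0.0
```

```bash
python3 to.py "[.51,.205,.045]"; python3 -c "
from h import *
W=dict(np.load('w1.npz'));print('port',onz(W,(286,237),.07),'tabend',onz(W,(281,106),.06),onz(W,(281,190),.06))"
```

```text
shift mm [ 0.8 -0.9 -0.3] len 1.0 pos [0.5106 0.206  0.0454] q [ 29.6 -38.5 -56.6  28.2 -14.   15.1] yaw_y 99.15 z [ 0.7027  0.1207 -0.7011] F [-0.5 -0.4  1.2] op 0.08516675063274347 9.65
port [0.57498082 0.21584997 0.07      ] tabend [0.46490459 0.19555203 0.06      ] [0.53155213 0.2057918  0.06      ]
```

Emit:
apply_moves --motion '[{"xyz":[0,0,0],"twist":0,"jaw":-0.3},{"xyz":[0,0,0],"twist":0,"jaw":-0.6},{"xyz":[0,0,0],"twist":0,"jaw":-1},{"xyz":[0,0,0],"twist":0,"jaw":-1},{"xyz":[0,0,0],"twist":0,"jaw":-1}]' --grip_force 40

```text
time: 10.28
ee_pos: [0.5104, 0.2059, 0.0445]
tcp_rot: [179.1, 45.5, -171.5]
wrist_force: [-3.5, -1.8, 4.2]
opening: 0.0084
grasp_force: 39.1
```

Emit:
apply_moves --motion '[{"xyz":[0,0,0],"twist":0,"jaw":-1},{"xyz":[0,0,0],"twist":0,"jaw":-1}]' --grip_force 40

```text
time: 10.52
ee_pos: [0.5104, 0.206, 0.0446]
tcp_rot: [179.1, 45.5, -171.5]
wrist_force: [-6.1, -1.1, 5.2]
opening: 0.008
grasp_force: 39.4
```

```bash
python3 s.py|head -5; python3 to.py "[.51,.205,.045]"; python3 - <<'E'
from workcell import *
from h import *
T=camera_params('top');p,d=camera('top')
def ring(P,p,x0,y0,x1,y1):
    g=p.max(2)[y0:y1,x0:x1]; n,l,st,c=cv2.connectedComponentsWithStats((g<70).astype('uint8'))
    for i in range(1,n):
        if 10<st[i,4]<300: 
            b=st[i]; print(c[i]+[x0,y0],b[4],onz(P,(b[0]+x0+(b[2]-1)/2,b[1]+y0+(b[3]-1)/2),.07))
ring(T,p,200,150,245,200)
E
```

```text
time 10.525
q [ 29.6591 -38.5345 -56.6789  28.1366 -14.0526  15.0984]
ee_pos [0.5104 0.206  0.0446]
tcp_rot [ 179.1348   45.4775 -171.4633]
wrist_force [-6.0931 -1.0737  5.1844]
shift mm [ 0.1 -0.9 -0.7] len 1.0 pos [0.5104 0.206  0.0446] q [ 29.7 -38.5 -56.7  28.1 -14.1  15.1] yaw_y 99.15 z [ 0.7028  0.1208 -0.7011] F [-6.1 -1.1  5.2] op 0.007962514628412421 10.525
[221.04 187.16] 25 [0.57356001 0.21742235 0.07      ]
```

```bash
python3 to.py "o['ee_pos']+[.1055,-.201,0]"
```

```text
shift mm [ -52.2 -215.2   49.9] len 227.0 pos [0.5104 0.206  0.0446] q [ 29.7 -38.5 -56.7  28.1 -14.1  15.1] yaw_y 99.15 z [ 0.7028  0.1207 -0.7011] F [-4.7 -1.7  4.6] op 0.007930992012447268 10.575
```

Emit:
apply_moves --motion '[{"xyz":[-2.5,-10,2.5],"twist":0,"jaw":-1},{"xyz":[-7,-30,7],"twist":0,"jaw":-1},{"xyz":[-13,-55,12.5],"twist":0,"jaw":-1},{"xyz":[-19.5,-80,18.5],"twist":0,"jaw":-1},{"xyz":[-25.5,-105,24.5],"twist":0,"jaw":-1}]'

```text
time: 11.2
ee_pos: [0.5623, 0.1075, 0.0443]
tcp_rot: [179.1, 45.5, -171.4]
wrist_force: [-0.3, 0.8, -0.7]
opening: -0.0001
grasp_force: 0.0
```

```bash
python3 to.py "[.6159,.005,.0446]"
```

```text
shift mm [ -26.6 -109.7   25. ] len 116.0 pos [0.5623 0.1075 0.0443] q [ 11.4 -36.  -55.8  24.7  -1.1   2. ] yaw_y 99.2 z [ 0.7027  0.1216 -0.701 ] F [-0.3  0.8 -0.7] op -5.4868039778053746e-05 11.2
```

The grip slipped off (opening 0). I'll look.

```bash
python3 -c "
from workcell import *
import cv2,numpy as np
p,d=camera('top');c=camera_params('top');np.savez('t2.npz',p=p,d=d,**c)
s,d2=camera('scene');np.savez('s2.npz',p=s,d=d2,**camera_params('scene'))
w,d3=camera('wrist');np.savez('w2.npz',p=w,d=d3,**camera_params('wrist'))
f=lambda i:cv2.resize(i[:,:,::-1],(400,300),interpolation=cv2.INTER_CUBIC)
cv2.imwrite('pics/l2.png',np.vstack([np.hstack([f(p[110:260,160:360]),f(s[170:290,270:430])]),np.hstack([f(w),f(w)])]))"
```

```text
(no output)
```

View pics/l2.png

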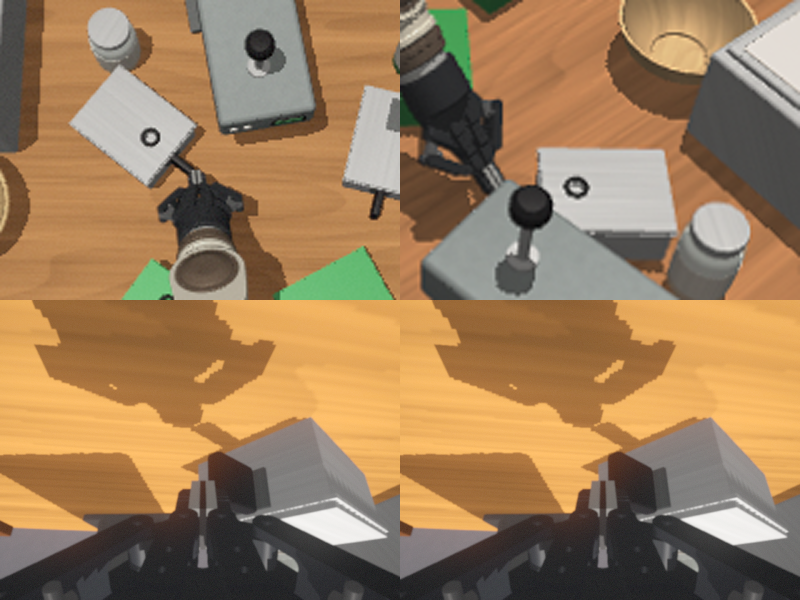

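The pan turned to about 45° yaw and the closed fingers now stand on the -y side of its tab. I'll measure its pose and check the jar.

```bash
cat > pan.py <<'E'
from h import *
def lid(P,x0,y0,x1,y1,z=.067):
    hsv=cv2.cvtColor(P['p'],cv2.COLOR_RGB2HSV); m=((hsv[...,2]>165)&(hsv[...,1]<40)).astype('uint8'); w=np.zeros_like(m); w[y0:y1,x0:x1]=m[y0:y1,x0:x1]
    w=cv2.morphologyEx(w,cv2.MORPH_OPEN,np.ones((3,3)))
    c=max(cv2.findContours(w,0,2)[0],key=cv2.contourArea)
    X=np.array([onz(P,p[0],z)[:2] for p in c],'float32'); return cv2.minAreaRect(X)
def ring(P,x0,y0,x1,y1):
    g=P['p'].max(2)[y0:y1,x0:x1]; n,l,st,c=cv2.connectedComponentsWithStats((g<70).astype('uint8'))
    return [(c[i]+[x0,y0],b[4],onz(P,(b[0]+x0+(b[2]-1)/2,b[1]+y0+(b[3]-1)/2),.07).round(4)) for i,b in enumerate(st) if i and 15<b[4]<300]
E
python3 - <<'E'
from pan import *
T=dict(np.load('t2.npz'));S=dict(np.load('s2.npz'))
print(lid(T,194,142,262,205)); print(ring(T,225,170,245,186))
print(lid(S,320,222,378,266)); print(ring(S,330,235,350,252))
T0=dict(np.load('top0.npz'))
def jar(P):
    g=cv2.cvtColor(P['p'],cv2.COLOR_RGB2GRAY)[110:150,195:240]; return g
a,b=jar(T0),jar(T); print('jar shift',cv2.phaseCorrelate(a[:28].astype(float),b[:28].astype(float)))
E
```

```text
((0.6234360933303833, 0.20459029078483582), (0.1516261249780655, 0.11866412311792374), 52.3487548828125)
[(array([234.77777778, 178.40740741]), np.int32(27), array([0.6036, 0.1764, 0.07  ]))]
((0.6266270279884338, 0.20596665143966675), (0.14971888065338135, 0.11281298100948334), 52.18603515625)
[(array([340.11538462, 244.07692308]), np.int32(26), array([0.6062, 0.1764, 0.07  ]))]
jar shift ((0.4384144470275366, -0.020538029510749567), 0.988839587129633)
```

```bash
for t in "[.573,.099,.045]" "[.580,.111,.045]" "[.563,.127,.045]" "[.545,.147,.045]" "[.530,.169,.045]"; do python3 to.py $t|cut -c1-40; done
```

```text
shift mm [-8.  -9.4  5.8] len 14.0 pos [
shift mm [-14.    1.3  12.1] len 19.0 po
shift mm [-3.9 19.8  2.1] len 20.0 pos [
shift mm [ 6.6 42.4 -8.1] len 44.0 pos [
shift mm [ 14.7  66.4 -16.1] len 70.0 po
```

Emit:
apply_moves --motion '[{"xyz":[-8,-9.5,6],"twist":0,"jaw":-1},{"xyz":[-14,1,12],"twist":0,"jaw":-1},{"xyz":[-4,20,2],"twist":0,"jaw":-1},{"xyz":[6.5,42,-8],"twist":0,"jaw":-1},{"xyz":[6.5,42,-8],"twist":0,"jaw":-1}]'

```text
time: 11.98
ee_pos: [0.5446, 0.1499, 0.0456]
tcp_rot: [179.1, 45.5, -171.3]
wrist_force: [1.1, 0.2, 0.2]
opening: 0.0001
grasp_force: 0.0
```

```bash
python3 to.py "[.530,.169,.045]"; cat >> pan.py <<'E'
def look(tag,tb,rb,sb=None,rs=None):
    from workcell import camera,camera_params
    for n,b,r in (('top',tb,rb),('scene',sb,rs)):
        if b is None: continue
        P=dict(camera_params(n)); P['p'],P['d']=camera(n); np.savez(f'{tag}_{n}.npz',**P)
        print(n,lid(P,*b)); print(ring(P,*r))
E
python3 -c "
from pan import *
look('a',(185,142,262,210),(210,170,245,200),(315,215,390,270),(325,220,365,255))"
```

```text
shift mm [ 8.5 21.2 -7.5] len 24.0 pos [0.5446 0.1499 0.0456] q [ 18.7 -37.3 -56.2  25.9  -6.2   7. ] yaw_y 99.35 z [ 0.7021  0.1233 -0.7013] F [1.1 0.2 0.2] op 0.00012802437602766391 11.975
top ((0.6233781576156616, 0.22227197885513306), (0.1499473750591278, 0.1175946593284607), 31.282718658447266)
[(array([225.71428571, 181.32142857]), np.int32(28), array([0.5938, 0.2032, 0.07  ])), (array([234.31428571, 195.77142857]), np.int32(35), array([0.5496, 0.1791, 0.07  ]))]
scene ((0.6260731220245361, 0.22288207709789276), (0.15305016934871674, 0.11394960433244705), 31.06939125061035)
[(array([326.90243902, 236.75609756]), np.int32(41), array([0.5642, 0.1647, 0.07  ])), (array([345.03571429, 237.82142857]), np.int32(28), array([0.5964, 0.2052, 0.07  ])), (array([327.14285714, 250.2244898 ]), np.int32(49), array([0.5976, 0.1355, 0.07  ]))]
```

Emit:
apply_moves --motion '[{"xyz":[5,16,-6],"twist":0,"jaw":-1},{"xyz":[9,31,-10],"twist":0,"jaw":-1},{"xyz":[11,46,-12],"twist":0,"jaw":-1},{"xyz":[11,46,-12],"twist":0,"jaw":-1}]'

```text
time: 12.58
ee_pos: [0.5219, 0.191, 0.0465]
tcp_rot: [179.1, 45.4, -171.4]
wrist_force: [0.4, 0.5, -0.6]
opening: 0.0001
grasp_force: 0.0
```

```bash
python3 to.py "[.53,.2,.045]"; python3 -c "
from pan import *
look('b',(185,135,262,210),(205,170,245,200),(315,205,390,270),(330,220,365,255))"
```

```text
shift mm [-5.5  7.6  7.8] len 12.0 pos [0.5219 0.191  0.0465] q [ 26.5 -38.1 -56.3  27.6 -11.8  12.7] yaw_y 99.22 z [ 0.7021  0.1214 -0.7016] F [ 0.4  0.5 -0.6] op 7.021515681175543e-05 12.575
top ((0.6179768443107605, 0.22913867235183716), (0.1518646478652954, 0.11744873225688934), 12.813088417053223)
[(array([220.44444444, 184.11111111]), np.int32(27), array([0.5843, 0.2208, 0.07  ])), (array([225.23529412, 198.70588235]), np.int32(17), array([0.54  , 0.2057, 0.07  ]))]
scene ((0.6223152875900269, 0.22957754135131836), (0.15129142999649048, 0.1147117167711258), 13.04068374633789)
[(array([331.36, 227.12]), np.int32(25), array([0.5458, 0.1988, 0.07  ])), (array([347.07142857, 232.75      ]), np.int32(28), array([0.5878, 0.2213, 0.07  ]))]
```

```bash
for t in "[.515,.178,.05]" "[.515,.178,.12]" "[.525,.2075,.12]" "[.525,.2075,.043]"; do python3 to.py $t|cut -c1-40; done
```

```text
shift mm [  3.6 -11.   -8.9] len 15.0 po
shift mm [-46.3 -10.2 -58. ] len 75.0 po
shift mm [-56.3  17.3 -47.4] len 76.0 po
shift mm [-1.5 16.5  6.6] len 18.0 pos [
```

Emit:
apply_moves --motion '[{"xyz":[3.5,-11,-9],"twist":0,"jaw":-1},{"xyz":[-21,-11,-33],"twist":0,"jaw":-1},{"xyz":[-46,-10,-58],"twist":0,"jaw":0},{"xyz":[-56,17.5,-47],"twist":0,"jaw":1},{"xyz":[-56,17.5,-47],"twist":0,"jaw":1}]'

```text
time: 13.3
ee_pos: [0.5254, 0.2085, 0.12]
tcp_rot: [179.1, 45.5, -171.4]
wrist_force: [0.2, 0.2, -0.3]
opening: 0.0549
grasp_force: 0.0
```

Emit:
apply_moves --motion '[{"xyz":[0,0,0],"twist":0,"jaw":1},{"xyz":[0,0,0],"twist":0,"jaw":1},{"xyz":[0,0,0],"twist":0,"jaw":1}]'

```text
time: 13.68
ee_pos: [0.5247, 0.2074, 0.1195]
tcp_rot: [179.1, 45.4, -171.5]
wrist_force: [0.7, 0.4, 0.2]
opening: 0.0855
grasp_force: 0.0
```

```bash
python3 to.py "[.525,.2075,.043]"
```

```text
shift mm [54.3 -0.8 53.9] len 76.0 pos [0.5247 0.2074 0.1195] q [ 28.7 -38.5 -48.3  36.4 -13.4  14.4] yaw_y 99.12 z [ 0.7025  0.1202 -0.7015] F [0.7 0.4 0.2] op 0.08552699558252336 13.675
```

Emit:
apply_moves --motion '[{"xyz":[18,0,18],"twist":0,"jaw":1},{"xyz":[36,0,36],"twist":0,"jaw":1},{"xyz":[54,0,54],"twist":0,"jaw":1},{"xyz":[54,0,54],"twist":0,"jaw":0},{"xyz":[54,0,54],"twist":0,"jaw":-1}]' --grip_force 110

```text
time: 14.3
ee_pos: [0.5257, 0.209, 0.0446]
tcp_rot: [179.1, 45.5, -171.5]
wrist_force: [-0.1, 0.5, 1.3]
opening: 0.0519
grasp_force: 0.0
```

Emit:
apply_moves --motion '[{"xyz":[0,0,0],"twist":0,"jaw":-1},{"xyz":[0,0,0],"twist":0,"jaw":-1},{"xyz":[0,0,0],"twist":0,"jaw":-1},{"xyz":[0,0,0],"twist":0,"jaw":-1},{"xyz":[0,0,0],"twist":0,"jaw":-1}]' --grip_force 110

```text
time: 14.92
ee_pos: [0.5257, 0.2091, 0.0447]
tcp_rot: [179.1, 45.6, -171.5]
wrist_force: [-5.6, -1.5, 5.7]
opening: 0.0061
grasp_force: 108.5
```

```bash
python3 to.py "[.525,.2075,.043]"; python3 -c "
from pan import *
look('c',(185,135,262,203),(205,170,245,197),(315,205,390,270),(338,220,365,255))
P=dict(np.load('c_top.npz'));cv2.imwrite('pics/c_.png',cv2.resize(P['p'][120:240,170:330,::-1],(640,480)))"
```

```text
shift mm [ 1.9 -1.5  0.5] len 2.0 pos [0.5257 0.2091 0.0447] q [ 28.9 -35.5 -55.2  26.3 -13.5  14.5] yaw_y 99.16 z [ 0.7037  0.1212 -0.7001] F [-5.6 -1.5  5.7] op 0.006054007256185877 14.925
top ((0.6183789968490601, 0.22935327887535095), (0.15139314532279968, 0.11830306798219681), 11.396544456481934)
[(array([219.53846154, 184.11538462]), np.int32(26), array([0.5843, 0.2208, 0.07  ]))]
scene ((0.6227772235870361, 0.23017340898513794), (0.150156632065773, 0.11466903239488602), 11.492783546447754)
[(array([347.        , 232.89285714]), np.int32(28), array([0.5878, 0.2213, 0.07  ]))]
```

Emit:
apply_moves --motion '[{"xyz":[-1,-5,1],"twist":0,"jaw":-1},{"xyz":[-3,-15,3],"twist":0,"jaw":-1},{"xyz":[-6,-28,5.5],"twist":0,"jaw":-1},{"xyz":[-9,-42,8],"twist":0,"jaw":-1},{"xyz":[-11,-54,10.5],"twist":0,"jaw":-1}]'

```text
time: 15.65
ee_pos: [0.5496, 0.1586, 0.0447]
tcp_rot: [179.0, 45.6, -171.4]
wrist_force: [-1.0, 6.1, 4.9]
opening: 0.0057
grasp_force: 109.9
```

```bash
python3 to.py "[.525,.2075,.043]"; python3 -c "
from pan import *
look('d',(195,130,272,203),(210,165,255,194),(305,205,390,270),(335,220,365,255))"
```

```text
shift mm [ 13.1  52.2 -10.1] len 55.0 pos [0.5496 0.1586 0.0447] q [ 19.8 -35.7 -55.6  24.9  -7.    7.9] yaw_y 99.28 z [ 0.7036  0.1234 -0.6998] F [-1.   6.1  4.9] op 0.005676467466875758 15.65
top ((0.6403104066848755, 0.1912766396999359), (0.14987748861312866, 0.11798765510320663), 17.718149185180664)
[(array([233.85185185, 176.92592593]), np.int32(27), array([0.6066, 0.1795, 0.07  ])), (array([239.28, 191.84]), np.int32(25), array([0.5622, 0.163 , 0.07  ]))]
scene ((0.643305242061615, 0.1928195059299469), (0.15120629966259003, 0.10428764671087265), 16.05156898498535)
[(array([341.5    , 245.09375]), np.int32(32), array([0.6114, 0.1775, 0.07  ]))]
```

Emit:
apply_moves --motion '[{"xyz":[-4,-20,4],"twist":0,"jaw":-1},{"xyz":[-10,-50,10],"twist":0,"jaw":-1},{"xyz":[-15,-75,14.5],"twist":0,"jaw":-1}]' --grip_force 120

```text
time: 16.12
ee_pos: [0.5825, 0.0877, 0.0448]
tcp_rot: [179.1, 45.6, -171.4]
wrist_force: [-1.7, 6.5, 5.8]
opening: 0.0052
grasp_force: 119.9
```

```bash
python3 to.py "[.525,.2075,.043]"; python3 -c "
from pan import *
look('e',(210,130,300,203),(230,160,270,188),(295,205,390,270),(328,235,352,262))
a=np.load('e_top.npz')['p'][90:240,190:350,::-1];b=np.load('e_scene.npz')['p'][190:310,260:420,::-1]
cv2.imwrite('pics/e.png',np.hstack([cv2.resize(x,(400,375),interpolation=2) for x in(a,b)]))"
```

```text
shift mm [ 28.5 127.5 -24.4] len 133.0 pos [0.5825 0.0877 0.0448] q [  7.8 -32.7 -54.1  23.    1.5  -0.6] yaw_y 99.28 z [ 0.7042  0.1232 -0.6992] F [-1.7  6.5  5.8] op 0.005189094877905203 16.125
top ((0.6707916259765625, 0.12914371490478516), (0.14865417778491974, 0.09851059317588806), 16.60601043701172)
[(array([257.48, 167.28]), np.int32(25), array([0.6389, 0.108 , 0.07  ])), (array([262.18604651, 183.3255814 ]), np.int32(43), array([0.5879, 0.0962, 0.07  ]))]
scene ((0.6554957628250122, 0.1546388566493988), (0.1011318638920784, 0.02277693897485733), 14.75693416595459)
[(array([328.82758621, 252.62068966]), np.int32(29), array([0.608 , 0.1322, 0.07  ]))]
```

View pics/e.png

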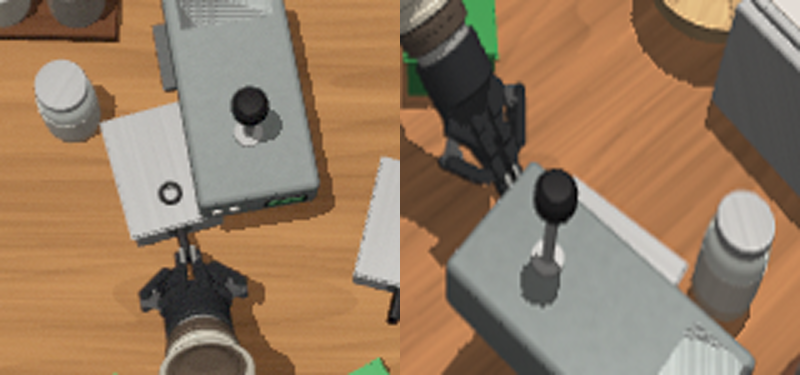

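The faster drag barely turned the pan. The port is now at top (257,167), about 22 mm short in station x and 99 mm off sideways. I'll slide the sideways part first, clear of the head.

Emit:
apply_moves --motion '[{"xyz":[-1,-28,0.5],"twist":0,"jaw":-1},{"xyz":[-2,-68,1.5],"twist":0,"jaw":-1},{"xyz":[-3.5,-101,2],"twist":0,"jaw":-1}]'

```text
time: 16.6
ee_pos: [0.6022, -0.0116, 0.0448]
tcp_rot: [179.1, 45.6, -171.4]
wrist_force: [-1.0, 7.0, 6.0]
opening: 0.0052
grasp_force: 120.0
```

Emit:
apply_moves --motion '[{"xyz":[0,0,0],"twist":0,"jaw":0},{"xyz":[0,0,0],"twist":0,"jaw":0},{"xyz":[0,0,0],"twist":0,"jaw":0}]' --grip_force 120

```text
time: 16.98
ee_pos: [0.6007, -0.0109, 0.0422]
tcp_rot: [179.1, 45.4, -171.4]
wrist_force: [-1.1, 0.2, -0.5]
opening: 0.0428
grasp_force: 0.0
```

```bash
python3 s.py; python3 -c "
from workcell import *
import cv2,numpy as np
c=camera_params('wrist');p,d=camera('wrist');np.savez('w3.npz',p=p,d=d,**c)
T=dict(camera_params('top'));T['p'],T['d']=camera('top');np.savez('f_top.npz',**T)
cv2.imwrite('pics/w3.png',np.hstack([cv2.resize(p[:,:,::-1],(480,360)),cv2.resize(T['p'][120:240,240:340,::-1],(300,360),interpolation=2)]))"
```

```text
time 16.975
q [ -6.9979 -28.5622 -51.6666  22.7579  11.8701 -11.1083]
ee_pos [ 0.6007 -0.0109  0.0422]
tcp_rot [ 179.1284   45.3798 -171.4272]
wrist_force [-1.0661  0.1745 -0.5004]
[[-0.6946 -0.1598  0.7015]
 [-0.1047  0.9871  0.1211]
 [-0.7118  0.0107 -0.7023]]
```

View pics/w3.png

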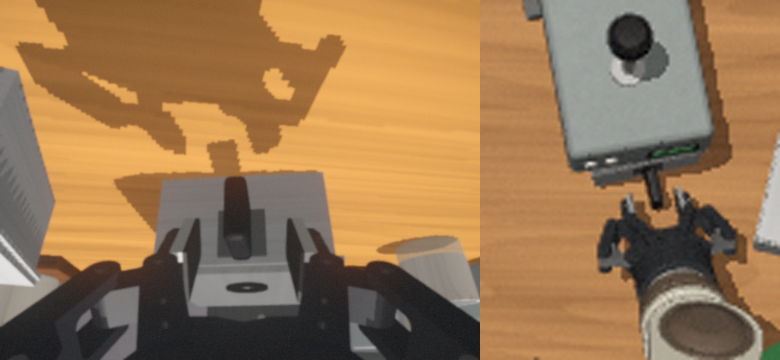

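Wrist view: the open fingers straddle the tab, and the port is at about (286,335) in full pixels. The needle is hidden by the palm. I'll locate the port and back off to look for the needle.

```bash
python3 -c "
from h import *
W=dict(np.load('w3.npz'));g=W['p'].max(2)[310:360,250:325];
n,l,st,c=cv2.connectedComponentsWithStats((g<60).astype('uint8'))
for i in range(1,n):
    if st[i,4]>20:
        b=st[i];uv=(b[0]+250+(b[2]-1)/2,b[1]+310+(b[3]-1)/2);print(b,uv,onz(W,uv,.07))
T=dict(np.load('f_top.npz'));
p=T['p'];m=(p.max(2)<70)[160:200,280:310];print(np.argwhere(m[:32]).min(0)+[160,280])
"; python3 to.py "o['ee_pos']+[-.05,-.01,0.0]"; python3 to.py "o['ee_pos']+[-.05,-.01,0.03]"
```

```text
[ 15  20  46  11 324] (np.float64(287.5), np.float64(335.0)) [ 0.6591577  -0.00095374  0.07      ]
[167 280]
shift mm [ 35.8  -1.9 -36.3] len 51.0 pos [ 0.6009 -0.011   0.0426] q [ -7.  -28.6 -51.6  22.7  11.9 -11.1] yaw_y 99.21 z [ 0.7019  0.1213 -0.7018] F [ 1.1  0.1 -0.9] op 0.042743450304197655 17.075
shift mm [ 14.4  -1.6 -57.4] len 59.0 pos [ 0.6009 -0.011   0.0426] q [ -7.  -28.6 -51.6  22.7  11.9 -11.1] yaw_y 99.21 z [ 0.7019  0.1213 -0.7018] F [ 1.1  0.1 -0.9] op 0.042743450304197655 17.075
```

Emit:
apply_moves --motion '[{"xyz":[18,-1,-18],"twist":0,"jaw":0},{"xyz":[36,-2,-36],"twist":0,"jaw":0},{"xyz":[36,-2,-36],"twist":0,"jaw":0}]'

```text
time: 17.45
ee_pos: [0.5505, -0.0218, 0.0424]
tcp_rot: [179.2, 45.5, -171.4]
wrist_force: [-0.5, -0.3, 0.7]
opening: 0.0427
grasp_force: 0.0
```

```bash
python3 s.py; python3 -c "
from workcell import *
import cv2,numpy as np
c=camera_params('wrist');p,d=camera('wrist');np.savez('w4.npz',p=p,d=d,**c)
cv2.imwrite('pics/w4.png',p[:,:,::-1])"
```

```text
time 17.45
q [ -9.8003 -38.3689 -56.8548  27.7392  13.7888 -13.1417]
ee_pos [ 0.5505 -0.0218  0.0424]
tcp_rot [ 179.1587   45.4662 -171.449 ]
wrist_force [-0.4969 -0.3244  0.6828]
[[-0.6935 -0.159   0.7027]
 [-0.1043  0.9872  0.1205]
 [-0.7128  0.0103 -0.7013]]
```

View pics/w4.png

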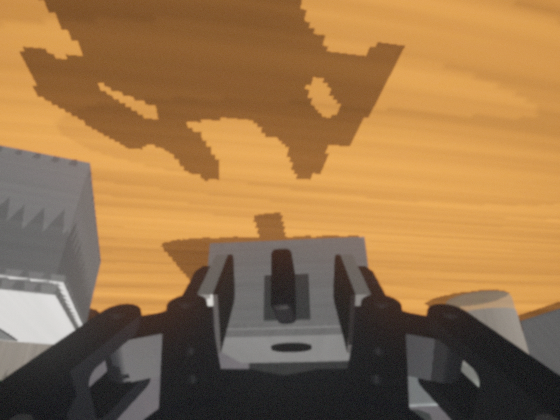

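Emit:
apply_moves --motion '[{"xyz":[-14,0,-14],"twist":0,"jaw":0},{"xyz":[-28,0,-28],"twist":0,"jaw":0},{"xyz":[-28,0,-28],"twist":0,"jaw":0}]'

```text
time: 17.88
ee_pos: [0.5525, -0.0222, 0.0843]
tcp_rot: [179.2, 45.6, -171.4]
wrist_force: [0.5, -0.1, -0.3]
opening: 0.0425
grasp_force: 0.0
```

```bash
python3 s.py|head -4; python3 -c "
from workcell import *
from h import *
W=dict(camera_params('wrist'));W['p'],W['d']=camera('wrist');np.savez('w5.npz',**W)
print('pred needle',proj(W,np.array([.6815,.017,.083])),proj(W,np.array([.6815,.017,.1])),'port',proj(W,np.array([.66,.001,.07])))
cv2.imwrite('pics/w5.png',cv2.resize(W['p'][200:400,180:400,::-1],(660,600),interpolation=2))"
```

```text
time 17.875
q [ -9.8405 -39.9297 -52.9732  33.0275  13.8441 -13.1968]
ee_pos [ 0.5525 -0.0222  0.0843]
tcp_rot [ 179.2302   45.6257 -171.3613]
pred needle [307.88520075 313.24533066] [308.74393451 334.86470144] port [292.97431068 289.35659859]
```

View pics/w5.png

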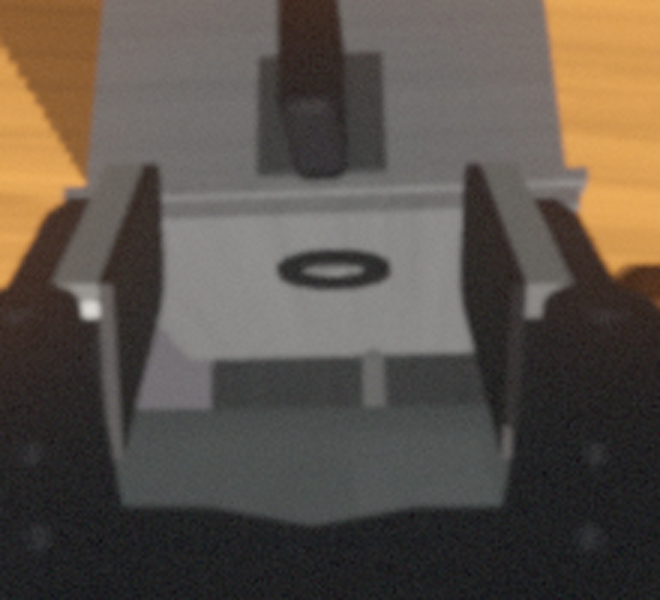

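The wrist crop shows the port ring at full pixel (291,290) and the needle's lower end at (305,317), so the port must still go forward and left. I'll measure both with depth.

```bash
python3 - <<'E'
from h import *
W=dict(np.load('w5.npz'));d=W['d'];p=W['p'].astype(int)
for r in (318,322,326,330):
    print(r,p[r,298:312].sum(1)//3,(d[r,300:310]*1000).round().astype(int))
g=(p.max(2)<70)[280:300,265:320].astype('uint8');n,l,st,c=cv2.connectedComponentsWithStats(g)
for i in range(1,n):
    b=st[i]
    if b[4]>20: uv=(b[0]+265+(b[2]-1)/2,b[1]+280+(b[3]-1)/2);print(b,uv,onz(W,uv,.07))
for uv in ((304,322),(304,326),(304,330),(305,326)):
    o,v=ray(W,uv);print(uv,o+v*d[uv[1],uv[0]])
for uv in ((283,284),(300,297),(291,299)): o,v=ray(W,uv);print('lid',uv,o+v*d[uv[1],uv[0]])
for z in (.081,.086): print('tip',z,onz(W,(304.5,316.7),z))
o,v=ray(W,(304.5,325)); u=v[:2]/np.linalg.norm(v[:2]); n=np.array([-u[1],u[0]])
print('needle offset from ray, + left:',[n@(np.array(q)-o[:2]) for q in ((.6805,.0157),(.6825,.0185),(.6815,.017))])
E
```

```text
318 [107 105 107 106 106 102 104 102 102 106 100  98 100  97] [373 287 286 287 286 286 287 289 373 374]
322 [ 62  64  78  98 103 106 104 104 102  93  78  69  60  63] [416 286 286 285 285 285 286 285 414 414]
326 [ 64  63  78  97 102 104 103 105 101  93  81  72  63  60] [413 286 283 283 284 283 283 284 414 412]
330 [ 62  65  74  93 101 103 102 102 102  96  84  71  62  65] [411 283 282 281 281 281 281 282 284 409]
[  8   4  36  12 257] (np.float64(290.5), np.float64(289.5)) [ 0.66061731 -0.00082322  0.07      ]
(304, 322) [0.68015405 0.01322705 0.09033889]
(304, 326) [0.67974156 0.01302414 0.09354602]
(304, 330) [0.67874126 0.01269359 0.09682336]
(305, 326) [0.67954793 0.01379157 0.0935684 ]
lid (283, 284) [ 0.65003281 -0.00835456  0.06918412]
lid (300, 297) [0.6882933 0.0123166 0.0679489]
lid (291, 299) [0.6953365  0.00585431 0.06800302]
tip 0.081 [0.70338786 0.01896088 0.081     ]
tip 0.086 [0.68078844 0.01392937 0.086     ]
needle offset from ray, + left: [np.float64(0.0020248398122541893), np.float64(0.0043253180438831956), np.float64(0.0030774516232946027)]
```

```bash
python3 - <<'E'
from h import *
W=dict(np.load('w5.npz'))
a=onz(W,(180+70/3,200+190/3),.067);b=onz(W,(180+585/3,200+173/3),.067);d=b-a;print(a,b,np.linalg.norm(d),'yaw',np.degrees(np.arctan2(-d[0],d[1])))
E
python3 to.py "[.555,-.0225,.042]";python3 to.py "[.592,-.014,.042]"
```

```text
[ 0.61989904 -0.06565555  0.067     ] [0.59511935 0.04202776 0.067     ] 0.11049763931656192 yaw 12.959096663839663
shift mm [26.6 -1.2 30.6] len 41.0 pos [ 0.5517 -0.0222  0.0825] q [ -9.9 -39.9 -53.1  33.   13.8 -13.2] yaw_y 99.18 z [ 0.703   0.1208 -0.7009] F [ 0.3  0.5 -0.5] op 0.04279571625058961 17.925
shift mm [ 0.1  1.3 57.7] len 58.0 pos [ 0.5517 -0.0222  0.0825] q [ -9.9 -39.9 -53.1  33.   13.8 -13.2] yaw_y 99.18 z [ 0.703   0.1208 -0.7009] F [ 0.3  0.5 -0.5] op 0.04279571625058961 17.925
```

Emit:
apply_moves --motion '[{"xyz":[0,0,20],"twist":0,"jaw":0},{"xyz":[0,0,40],"twist":0,"jaw":0},{"xyz":[0,0,57],"twist":0,"jaw":0},{"xyz":[0,0,57],"twist":0,"jaw":-1},{"xyz":[0,0,57],"twist":0,"jaw":-1}]' --grip_force 120

```text
time: 18.55
ee_pos: [0.5905, -0.0154, 0.0413]
tcp_rot: [179.1, 45.4, -171.5]
wrist_force: [0.0, 0.5, -3.1]
opening: 0.0072
grasp_force: 27.4
```

Emit:
apply_moves --motion '[{"xyz":[0,0,0],"twist":0,"jaw":-1},{"xyz":[0,0,0],"twist":0,"jaw":-1}]'

```text
time: 18.8
ee_pos: [0.5912, -0.0157, 0.0428]
tcp_rot: [179.2, 45.5, -171.4]
wrist_force: [-0.3, -0.4, 0.6]
opening: 0.0002
grasp_force: 0.2
```

```bash
python3 to.py "o['ee_pos']+[.0215,.0145,0]"
```

```text
shift mm [-16.4  10.9  16.9] len 26.0 pos [ 0.5912 -0.0157  0.0428] q [ -7.9 -30.4 -52.7  23.5  12.4 -11.7] yaw_y 99.15 z [ 0.7032  0.1204 -0.7007] F [-0.3 -0.4  0.6] op 0.00019452182840077142 18.8
```

The jaws squeezed off the tab end. I'll back off to the viewing pose and re-measure by the same masks.

Emit:
apply_moves --motion '[{"xyz":[0,0,-20],"twist":0,"jaw":-1},{"xyz":[0,0,-40],"twist":0,"jaw":0},{"xyz":[0,0,-58],"twist":0,"jaw":0},{"xyz":[0,0,-58],"twist":0,"jaw":0}]'

```text
time: 19.3
ee_pos: [0.5509, -0.023, 0.085]
tcp_rot: [179.2, 45.6, -171.4]
wrist_force: [0.7, -0.7, 0.6]
opening: 0.0428
grasp_force: 0.0
```

```bash
cat > meas.py <<'E'
from workcell import *
from h import *
import sys
W=dict(camera_params('wrist'));W['p'],W['d']=camera('wrist');np.savez(sys.argv[1],**W)
d=W['d'];p=W['p'];R0=cv2.Rodrigues(np.array(W['rvec']))[0]
g=(p.max(2)<70)[200:400,230:350].astype('uint8');n,l,st,c=cv2.connectedComponentsWithStats(g)
for i in range(1,n):
    b=st[i]
    if 100<b[4]<500 and 25<b[2]<60 and b[3]<30: uv=(b[0]+230+(b[2]-1)/2,b[1]+200+(b[3]-1)/2);print('ring',b,uv,onz(W,uv,.07))
# needle: depth points with z .085-.108, within 20 mm of the expected place
vv,uu=np.mgrid[290:350,270:340];P=[]
for a,b in zip(uu.ravel(),vv.ravel()):
    if d[b,a]>0:
        o,v=ray(W,(a,b));X=o+v*d[b,a]
        if .088<X[2]<.107 and np.hypot(X[0]-.681,X[1]-.015)<.02: P.append(X)
P=np.array(P)
if len(P): print('needle',len(P),np.median(P,0)+np.r_[.003,.0006,0],P.min(0),P.max(0))
E
python3 to.py "[.5517,-.0222,.0825]"; python3 meas.py w6.npz
```

```text
shift mm [1.1 0.6 2.4] len 3.0 pos [ 0.5509 -0.023   0.085 ] q [-10.  -40.3 -53.1  33.3  13.9 -13.2] yaw_y 99.12 z [ 0.705   0.1198 -0.699 ] F [ 0.7 -0.7  0.6] op 0.04279419561065257 19.3
ring [ 39  84  35  12 243] (np.float64(286.0), np.float64(289.5)) [ 0.66161512 -0.00473327  0.07      ]
needle 115 [0.68304908 0.01369171 0.09388093] [0.67794362 0.01049794 0.08818825] [0.68330795 0.01633924 0.10016466]
```

```bash
python3 - <<'E'
from h import *
for f in ('w5.npz','w6.npz'):
    W=dict(np.load(f));d=W['d'];p=W['p']; out=[]
    # tab top face points by depth: z .05-.062 in front of the lid
    P=[]
    for b in range(150,262):
        for a in range(240,330):
            if d[b,a]>0 and p[b,a].max()<75:
                o,v=ray(W,(a,b));X=o+v*d[b,a]
                if .055<X[2]<.066 and .52<X[0]<.64: P.append(X)
    P=np.array(P); m=P.mean(0); u=np.linalg.svd((P-m)[:,:2])[2][0]; print(len(P),m,np.degrees(np.arctan2(u[1],u[0]))%180,P.min(0),P.max(0))
    # lid front edge: lid points by depth per column
    E=[]
    for a in list(range(215,365,4)):
        for b in range(230,285):
            if d[b,a]>0:
                o,v=ray(W,(a,b));X=o+v*d[b,a]
                if X[2]>.0655 and X[0]>.56 and p[b,a].max()>90: E.append(X[:2]);break
    E=np.array(E); c=cv2.fitLine(E.astype('float32'),cv2.DIST_HUBER,0,.01,.01).ravel(); print('edge yaw',np.degrees(np.arctan2(-c[0],c[1]))%180,len(E),E[0],E[-1])
E
```

```text
730 [ 0.5989842  -0.01541912  0.05935542] 14.240359594141651 [ 0.58065624 -0.02513842  0.05501333] [0.62623788 0.00366962 0.06185437]
edge yaw 13.960999 27 [ 0.63205215 -0.04470892] [0.6106237  0.03979252]
728 [ 0.60199516 -0.0228967   0.05926948] 19.16001529905731 [ 0.5837312  -0.03394341  0.05500592] [ 0.62886    -0.00293206  0.06197649]
edge yaw 17.177185 27 [ 0.63451984 -0.04535035] [0.60847996 0.03893805]
```

```bash
for t in "[.575,-.054,.06]" "[.607,-.0475,.042]" "[.604,-.035,.042]" "[.6005,-.0215,.042]"; do python3 to.py $t|cut -c1-40; done
```

```text
shift mm [  3.6 -34.9  30. ] len 46.0 po
shift mm [ -6.4 -33.7  65.9] len 74.0 po
shift mm [ -5.6 -20.9  65.3] len 69.0 po
shift mm [-4.6 -7.  64.4] len 65.0 pos [
```

Emit:
apply_moves --motion '[{"xyz":[3.5,-35,0],"twist":0,"jaw":-1},{"xyz":[3.5,-35,30],"twist":0,"jaw":-1},{"xyz":[3.5,-35,30],"twist":0,"jaw":-1},{"xyz":[3.5,-35,30],"twist":0,"jaw":-1},{"xyz":[-6.5,-34,66],"twist":0,"jaw":-1}]'

```text
time: 19.98
ee_pos: [0.6078, -0.0478, 0.0441]
tcp_rot: [179.3, 45.7, -171.4]
wrist_force: [0.3, -0.5, 0.2]
opening: 0.0001
grasp_force: 0.0
```

Emit:
apply_moves --motion '[{"xyz":[0,6,0],"twist":0,"jaw":-1},{"xyz":[1,13,-0.5],"twist":0,"jaw":-1},{"xyz":[1.5,20,-1],"twist":0,"jaw":-1},{"xyz":[2,27,-1.5],"twist":0,"jaw":-1},{"xyz":[2,27,-1.5],"twist":0,"jaw":-1}]'

```text
time: 20.6
ee_pos: [0.5999, -0.0204, 0.0416]
tcp_rot: [179.1, 45.5, -171.4]
wrist_force: [-1.4, 1.3, 1.3]
opening: 0.0003
grasp_force: 1.2
```

```bash
for t in "[.597,-.035,.042]" "[.5515,-.0425,.042]" "[.5515,-.0225,.085]"; do python3 to.py $t; done
```

```text
shift mm [  3.3 -13.9  -4.1] len 15.0 pos [ 0.5999 -0.0204  0.0416] q [ -8.4 -28.5 -51.7  22.7  12.9 -12.2] yaw_y 99.23 z [ 0.7033  0.1217 -0.7004] F [-1.4  1.3  1.3] op 0.00029843388345123217 20.6
shift mm [ 35.5 -14.  -37. ] len 53.0 pos [ 0.5999 -0.0204  0.0416] q [ -8.4 -28.5 -51.7  22.7  12.9 -12.2] yaw_y 99.23 z [ 0.7033  0.1217 -0.7004] F [-1.4  1.3  1.3] op 0.00029843388345123217 20.6
shift mm [  2.8   6.2 -64.7] len 65.0 pos [ 0.5999 -0.0204  0.0416] q [ -8.4 -28.5 -51.7  22.7  12.9 -12.2] yaw_y 99.23 z [ 0.7033  0.1217 -0.7004] F [-1.4  1.3  1.3] op 0.00029843388345123217 20.6
```

Emit:
apply_moves --motion '[{"xyz":[3,-12,-4],"twist":0,"jaw":-1},{"xyz":[3,-12,-30],"twist":0,"jaw":-1},{"xyz":[3,-6,-64],"twist":0,"jaw":0},{"xyz":[3,6,-64.5],"twist":0,"jaw":0},{"xyz":[3,6,-64.5],"twist":0,"jaw":0}]'

```text
time: 21.22
ee_pos: [0.5516, -0.0231, 0.0836]
tcp_rot: [179.2, 45.5, -171.4]
wrist_force: [0.9, 0.4, 0.2]
opening: 0.0428
grasp_force: 0.0
```

```bash
cat >> meas.py <<'E'
P=[]
for b in range(150,262):
    for a in range(240,330):
        if d[b,a]>0 and p[b,a].max()<75:
            o,v=ray(W,(a,b));X=o+v*d[b,a]
            if .055<X[2]<.066 and .52<X[0]<.66: P.append(X)
P=np.array(P); m=P.mean(0); u=np.linalg.svd((P-m)[:,:2],full_matrices=False)[2][0]; print('tab',m,np.degrees(np.arctan2(u[1],u[0]))%180)
E
python3 to.py "[.5515,-.0225,.085]"; python3 meas.py w7.npz
```

```text
shift mm [-1.   0.6 -1. ] len 2.0 pos [ 0.5516 -0.0231  0.0836] q [-10.  -39.9 -52.9  33.2  14.  -13.3] yaw_y 99.19 z [ 0.7026  0.121  -0.7013] F [0.9 0.4 0.2] op 0.042810113892810704 21.225
ring [ 48  86  36  12 253] (np.float64(295.5), np.float64(291.5)) [0.66088924 0.0024483  0.07      ]
needle 116 [0.68290063 0.0136948  0.0945421 ] [0.67789895 0.01056246 0.08802817] [0.68246516 0.01653655 0.10006959]
tab [ 0.59886022 -0.00900667  0.05935314] 11.405940510229826
```

```bash
python3 to.py "[.5995,-.009,.039]"; python3 to.py "o['ee_pos']+[.022,.0113,0]"
```

```text
shift mm [-3.4  5.8 66.3] len 67.0 pos [ 0.5515 -0.0231  0.083 ] q [-10.  -39.8 -52.9  33.2  14.  -13.3] yaw_y 99.2 z [ 0.7019  0.1212 -0.7019] F [-0.8 -0.3 -0.6] op 0.04260560972292068 21.275
shift mm [-16.5   7.6  16.8] len 25.0 pos [ 0.5515 -0.0231  0.083 ] q [-10.  -39.8 -52.9  33.2  14.  -13.3] yaw_y 99.2 z [ 0.7019  0.1212 -0.7019] F [-0.8 -0.3 -0.6] op 0.04260560972292068 21.275
```

Emit:
apply_moves --motion '[{"xyz":[0,6,10],"twist":0,"jaw":0},{"xyz":[-2,6,38],"twist":0,"jaw":0},{"xyz":[-3.5,6,66],"twist":0,"jaw":0},{"xyz":[-3.5,6,66],"twist":0,"jaw":-0.4},{"xyz":[-3.5,6,66],"twist":0,"jaw":-1}]' --grip_force 120

```text
time: 21.9
ee_pos: [0.5989, -0.0088, 0.039]
tcp_rot: [179.1, 45.3, -171.5]
wrist_force: [-1.1, 0.0, -1.8]
opening: 0.0091
grasp_force: 62.1
```

Emit:
apply_moves --motion '[{"xyz":[0,0,0],"twist":0,"jaw":-1},{"xyz":[0,0,0],"twist":0,"jaw":-1},{"xyz":[0,0,0],"twist":0,"jaw":-1}]'

```text
time: 22.28
ee_pos: [0.5991, -0.0092, 0.0401]
tcp_rot: [179.1, 45.4, -171.5]
wrist_force: [-2.6, 0.1, -2.9]
opening: 0.0068
grasp_force: 118.5
```

Emit:
apply_moves --motion '[{"xyz":[-4,2,4],"twist":0,"jaw":-1},{"xyz":[-9,4,9],"twist":0,"jaw":-1},{"xyz":[-14,6.3,14],"twist":0,"jaw":-1},{"xyz":[-16.5,7.6,16.8],"twist":0,"jaw":-1}]'

```text
time: 22.78
ee_pos: [0.6219, 0.0024, 0.04]
tcp_rot: [179.1, 45.4, -171.4]
wrist_force: [-2.4, -1.6, -2.0]
opening: 0.0062
grasp_force: 118.5
```

Emit:
apply_moves --motion '[{"xyz":[0,0,0],"twist":0,"jaw":-0.6},{"xyz":[0,0,0],"twist":0,"jaw":0},{"xyz":[0,0,0],"twist":0,"jaw":0}]'

```text
time: 23.15
ee_pos: [0.6217, 0.0021, 0.0408]
tcp_rot: [179.2, 45.5, -171.4]
wrist_force: [0.0, 0.7, -0.2]
opening: 0.043
grasp_force: 0.0
```

```bash
for t in "[.60,-.005,.042]" "[.5515,-.0231,.0836]"; do python3 to.py $t; done
```

```text
shift mm [ 14.9  -3.6 -17. ] len 23.0 pos [0.6217 0.0021 0.0408] q [ -4.8 -25.  -49.8  20.6  10.3  -9.5] yaw_y 99.16 z [ 0.7031  0.1208 -0.7008] F [ 0.   0.7 -0.2] op 0.04297733840052785 23.15
shift mm [ 20.7 -13.3 -82.4] len 86.0 pos [0.6217 0.0021 0.0408] q [ -4.8 -25.  -49.8  20.6  10.3  -9.5] yaw_y 99.16 z [ 0.7031  0.1208 -0.7008] F [ 0.   0.7 -0.2] op 0.04297733840052785 23.15
```

No contact with the head. I'll withdraw and re-measure.

Emit:
apply_moves --motion '[{"xyz":[17,-4,-17],"twist":0,"jaw":0},{"xyz":[30,-8,-40],"twist":0,"jaw":0},{"xyz":[20.5,-13,-82],"twist":0,"jaw":0},{"xyz":[20.5,-13,-82],"twist":0,"jaw":0}]'

```text
time: 23.65
ee_pos: [0.5526, -0.0236, 0.0877]
tcp_rot: [179.3, 45.8, -171.4]
wrist_force: [1.6, -0.7, 0.3]
opening: 0.0426
grasp_force: 0.0
```

```bash
python3 to.py "[.5515,-.0225,.085]"; python3 meas.py w8.npz
```

```text
shift mm [2.6 1.3 1.2] len 3.0 pos [ 0.5526 -0.0236  0.0877] q [-10.  -40.2 -52.8  33.2  13.9 -13.3] yaw_y 99.1 z [ 0.7074  0.1191 -0.6967] F [ 1.6 -0.7  0.3] op 0.04261366979970166 23.65
ring [ 56  88  33  11 208] (np.float64(302.0), np.float64(293.0)) [0.6826329  0.01126452 0.07      ]
ring [ 23 121  49  10 399] (np.float64(277.0), np.float64(325.5)) [0.82310833 0.01031544 0.07      ]
needle 101 [0.68306176 0.0138964  0.09381984] [0.67807544 0.01073866 0.08806936] [0.68218061 0.01668257 0.0991454 ]
tab [ 6.16777454e-01 -3.29127852e-04  5.92401055e-02] 10.433357711241753
```

```bash
python3 meas.py w9.npz; python3 - <<'E'
from h import *
W=dict(np.load('w9.npz'));d=W['d'];p=W['p'].astype(int)
for r in (318,322,326): print(r,p[r,292:320].sum(1)//3)
for r in (322,328):
    c=np.where((d[r,285:330]<.30)&(d[r,285:330]>.25))[0]+285; print(r,c.min(),c.max())
    o,v=ray(W,((c.min()+c.max())/2,r)); t=(.683-o[0])/v[0]; print(o+v*t)
cv2.imwrite('pics/w9.png',cv2.resize(W['p'][240:360,220:380,::-1],(800,600),interpolation=2))
E
```

```text
ring [ 55  92  33  10 203] (np.float64(301.0), np.float64(296.5)) [0.68464171 0.01115331 0.07      ]
ring [ 23 124  48  11 454] (np.float64(276.5), np.float64(329.0)) [0.83004962 0.01111877 0.07      ]
needle 115 [0.68304089 0.01386656 0.09404901] [0.67783761 0.010257   0.08833122] [0.68360776 0.0163965  0.09972739]
tab [ 0.61220288 -0.00122252  0.0594968 ] 6.565667392116154
318 [137 135 136 135 137 138 138 137 134 128 116 107 105 108 102 104 109 119
 130 136 137 137 137 135 135 136 137 135]
322 [ 95  96  96  97  96 100  99  95  94  94  97 100 104 106 104 102  99  97
  89  93  90  88  87  89  90  88  85  85]
326 [ 59  66  62  62  62  65  63  63  59  72  85  99 102 101 104 103 101  92
  72  66  61  59  66  58  63  63  63  62]
322 302 309
[0.683      0.01384589 0.09121121]
328 303 309
[0.683      0.01407898 0.09593178]
```

View pics/w9.png

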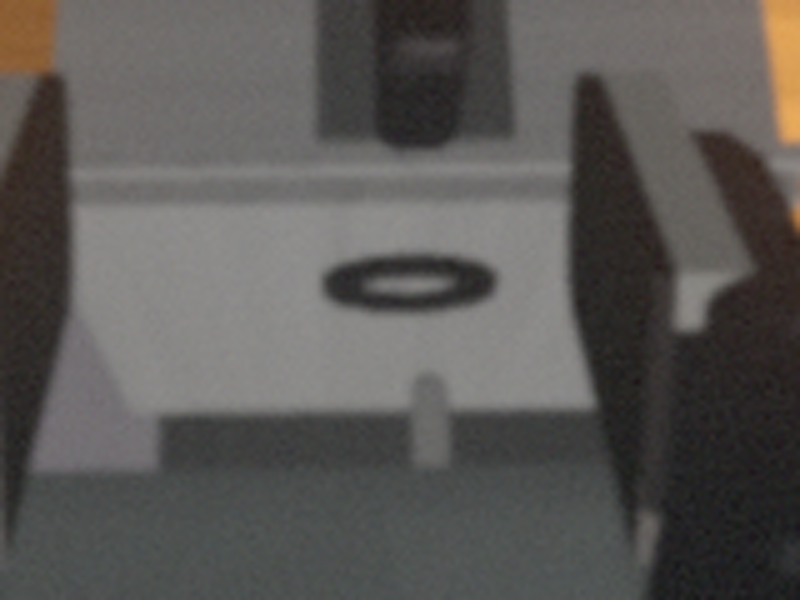

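Final crop: the ring centre is at (301,296) and the needle's lower end at (305.5,315). The port is about 1.5 mm too far and 2.7 mm too far right, so I'll take the grip once more and correct.

```bash
python3 to.py "[.6205,.0021,.0405]"; python3 to.py "o['ee_pos']+[-.0015,.0045,0]"|cut -c1-40
```

```text
shift mm [-19.1  13.5  81.6] len 85.0 pos [ 0.552  -0.023   0.0839] q [-10.  -39.9 -53.   33.1  13.9 -13.2] yaw_y 99.13 z [ 0.7039  0.1201 -0.7001] F [-0.8 -0.7  0.2] op 0.042490670287984825 23.75
shift mm [ 0.6  4.7 -0.5] len 5.0 pos [
```

Emit:
apply_moves --motion '[{"xyz":[11,5.5,41],"twist":0,"jaw":0},{"xyz":[-2,9.5,64],"twist":0,"jaw":0},{"xyz":[-19,13.5,81.5],"twist":0,"jaw":0},{"xyz":[-19,13.5,81.5],"twist":0,"jaw":-0.5},{"xyz":[-19,13.5,81.5],"twist":0,"jaw":-1}]' --grip_force 120

```text
time: 24.38
ee_pos: [0.6191, 0.0027, 0.0377]
tcp_rot: [179.1, 45.3, -171.5]
wrist_force: [-2.4, 1.1, -0.2]
opening: 0.0078
grasp_force: 84.1
```

Emit:
apply_moves --motion '[{"xyz":[0,0,0],"twist":0,"jaw":-1},{"xyz":[0,0,0],"twist":0,"jaw":-1},{"xyz":[0,2,0],"twist":0,"jaw":-1},{"xyz":[0.5,4.5,-0.5],"twist":0,"jaw":-1}]'

```text
time: 24.88
ee_pos: [0.6185, 0.0066, 0.0395]
tcp_rot: [179.2, 45.5, -171.5]
wrist_force: [2.1, -0.0, -4.1]
opening: 0.0054
grasp_force: 118.3
```

Emit:
apply_moves --motion '[{"xyz":[0,0,0],"twist":0,"jaw":-0.6},{"xyz":[0,0,0],"twist":0,"jaw":0},{"xyz":[0,0,0],"twist":0,"jaw":0},{"xyz":[17,-4,-17],"twist":0,"jaw":0},{"xyz":[30,-8,-40],"twist":0,"jaw":0}]'

```text
time: 25.5
ee_pos: [0.57, -0.009, 0.0453]
tcp_rot: [179.1, 45.4, -171.4]
wrist_force: [-1.2, -1.0, 0.8]
opening: 0.0427
grasp_force: 0.0
```

```bash
python3 to.py "[.552,-.023,.084]"
```

```text
shift mm [-13.6 -10.5 -41.5] len 45.0 pos [ 0.57   -0.009   0.0453] q [ -7.3 -34.8 -54.8  26.   12.1 -11.3] yaw_y 99.19 z [ 0.7013  0.1212 -0.7025] F [-1.2 -1.   0.8] op 0.04274804081379175 25.5
```

Emit:
apply_moves --motion '[{"xyz":[-13.5,-10.5,-41.5],"twist":0,"jaw":0},{"xyz":[-13.5,-10.5,-41.5],"twist":0,"jaw":0},{"xyz":[-13.5,-10.5,-41.5],"twist":0,"jaw":0},{"xyz":[-13.5,-10.5,-41.5],"twist":0,"jaw":0}]'

```text
time: 26.0
ee_pos: [0.5524, -0.0227, 0.0832]
tcp_rot: [179.1, 45.3, -171.5]
wrist_force: [-0.9, 0.3, 1.5]
opening: 0.0427
grasp_force: 0.0
```

```bash
python3 meas.py w10.npz;python3 meas.py w11.npz; python3 to.py "[.6,.0,.3]"
```

```text
ring [ 58  95  33  10 200] (np.float64(304.0), np.float64(299.5)) [0.68157995 0.01372727 0.07      ]
needle 120 [0.68292951 0.01370484 0.09420817] [0.67796424 0.01060704 0.08801912] [0.68354371 0.0167103  0.10031323]
tab [0.60827441 0.00280213 0.0591108 ] 178.4616875554818
ring [ 58  95  33  10 203] (np.float64(304.0), np.float64(299.5)) [0.68136459 0.01374002 0.07      ]
needle 118 [0.68293475 0.01381205 0.09411783] [0.67811745 0.01059149 0.0880164 ] [0.68387961 0.01660586 0.10028831]
tab [0.60819137 0.00278494 0.05911259] 176.51629543922004
shift mm [-189.6   17.2 -116.3] len 223.0 pos [ 0.5525 -0.0227  0.0833] q [ -9.9 -39.6 -52.8  33.2  13.9 -13.3] yaw_y 99.19 z [ 0.7009  0.1213 -0.7028] F [-0.1  0.7 -0.3] op 0.04242149585954037 26.1
```

Port and needle now agree to within 2 mm. Next I'll raise the closed fingers over the knob.

Emit:
apply_moves --motion '[{"xyz":[-30,1,-36],"twist":0,"jaw":-1},{"xyz":[-72,3,-64],"twist":0,"jaw":-1},{"xyz":[-114,5,-92],"twist":0,"jaw":-1},{"xyz":[-156,6,-120],"twist":0,"jaw":-1},{"xyz":[-200,8,-153],"twist":0,"jaw":-1}]' --grip_force 40

```text
time: 26.72
ee_pos: [0.5831, -0.0124, 0.3349]
tcp_rot: [179.1, 45.3, -171.5]
wrist_force: [0.5, -0.6, 1.0]
opening: 0.0001
grasp_force: 0.0
```

```bash
python3 to.py "[.678,.0145,.335]"; python3 to.py "[.678,.0145,.308]"
```

```text
shift mm [-68.8  11.4  69.7] len 99.0 pos [ 0.5831 -0.0124  0.3349] q [ -7.6 -32.8 -21.3  57.5  12.3 -11.5] yaw_y 99.18 z [ 0.701   0.1212 -0.7028] F [ 0.5 -0.6  1. ] op 5.1896139576135e-05 26.725
shift mm [-49.6  11.1  88.7] len 102.0 pos [ 0.5831 -0.0124  0.3349] q [ -7.6 -32.8 -21.3  57.5  12.3 -11.5] yaw_y 99.18 z [ 0.701   0.1212 -0.7028] F [ 0.5 -0.6  1. ] op 5.1896139576135e-05 26.725
```

Emit:
apply_moves --motion '[{"xyz":[-34,5.5,35],"twist":0,"jaw":-1},{"xyz":[-69,11.5,70],"twist":0,"jaw":-1},{"xyz":[-59,11,79],"twist":0,"jaw":-1},{"xyz":[-50,11,88.5],"twist":0,"jaw":-1},{"xyz":[-50,11,88.5],"twist":0,"jaw":-1}]'

```text
time: 27.35
ee_pos: [0.6769, 0.0138, 0.3064]
tcp_rot: [179.1, 45.3, -171.5]
wrist_force: [-0.4, -0.1, 0.3]
opening: -0.0002
grasp_force: 0.0
```

```bash
python3 to.py "o['ee_pos']+[0,0,-.01]"; python3 to.py "[.678,.0145,.308]"|cut -c1-40
```

```text
shift mm [ 7.1 -0.1  7. ] len 10.0 pos [0.6769 0.0138 0.3064] q [ -2.8 -21.2 -17.4  49.2   8.9  -8. ] yaw_y 99.14 z [ 0.701   0.1206 -0.7029] F [-0.4 -0.1  0.3] op -0.00017916674561937546 27.35
shift mm [-2.   0.5 -0.2] len 2.0 pos [0
```

Emit:
apply_moves --motion '[{"xyz":[1.5,0,1.5],"twist":0,"jaw":-1},{"xyz":[3,0,3],"twist":0,"jaw":-1},{"xyz":[4.5,0,4.5],"twist":0,"jaw":-1},{"xyz":[6,0,6],"twist":0,"jaw":-1},{"xyz":[7,0,7],"twist":0,"jaw":-1}]'

```text
time: 27.98
ee_pos: [0.6779, 0.014, 0.2982]
tcp_rot: [179.1, 45.4, -171.5]
wrist_force: [0.0, -0.4, -0.0]
opening: 0.0004
grasp_force: 0.0
```

Emit:
apply_moves --motion '[{"xyz":[1.5,0,1.5],"twist":0,"jaw":-1},{"xyz":[3,0,3],"twist":0,"jaw":-1},{"xyz":[4.5,0,4.5],"twist":0,"jaw":-1},{"xyz":[6,0,6],"twist":0,"jaw":-1},{"xyz":[7,0,7],"twist":0,"jaw":-1}]'

```text
time: 28.6
ee_pos: [0.678, 0.0142, 0.2882]
tcp_rot: [179.1, 45.4, -171.5]
wrist_force: [0.1, 0.1, 0.1]
opening: 0.0002
grasp_force: 0.0
```

No contact felt yet. I'll check numerically where the knob and the fingers are.

```bash
python3 - <<'E'
from workcell import *
from h import *
o=sensors.get_obs();print(o['ee_pos'],o['wrist_force'])
T=dict(camera_params('top'));T['p'],T['d']=camera('top');np.savez('k_top.npz',**T)
S=dict(camera_params('scene'));S['p'],S['d']=camera('scene');np.savez('k_scene.npz',**S)
W=dict(camera_params('wrist'));W['p'],W['d']=camera('wrist');np.savez('k_w.npz',**W)
T0=dict(np.load('top0.npz'))
for n,P,us,vs in (('top0',T0,range(278,304,2),range(120,142,2)),('top',T,range(278,304,2),range(120,150,2))):
    print(n)
    for v in vs:
        print(v,[int(1000*(lambda o,r:(o+r*P['d'][v,u])[2])(*ray(P,(u,v)))) for u in us],[int(P['p'][v,u].max()) for u in us])
ps=np.array([onz(T,(u,128),.28)[:2] for u in (278,290,302)]);print(ps)
print('proj top: knobtop',proj(T,np.array([.682,.0155,.28])),'tip',proj(T,o['ee_pos']+.017*np.array([.70,.12,-.70])))
print('scene: ',proj(S,np.array([.682,.0155,.28])),proj(S,o['ee_pos']+.017*np.array([.70,.12,-.70])))
print('wrist: ',proj(W,np.array([.682,.0155,.28])),proj(W,o['ee_pos']+.017*np.array([.70,.12,-.70])))
E
```

```text
[0.6779931  0.01421517 0.28822573] [0.06695548 0.08563721 0.13536382]
top0
120 [175, 173, 174, 175, 173, 176, 173, 175, 174, 173, 172, 170, 178] [164, 164, 165, 167, 165, 164, 160, 164, 163, 162, 165, 164, 164]
122 [179, 180, 175, 172, 173, 175, 174, 173, 175, 174, 173, 173, 172] [163, 167, 164, 163, 161, 164, 165, 161, 164, 163, 163, 163, 164]
124 [171, 177, 178, 172, 176, 177, 174, 171, 170, 172, 175, 166, 175] [166, 164, 165, 161, 162, 117, 111, 164, 164, 165, 164, 164, 163]
126 [167, 174, 177, 174, 278, 279, 279, 278, 273, 174, 169, 174, 174] [164, 167, 164, 138, 38, 41, 45, 38, 48, 162, 161, 164, 164]
128 [172, 175, 174, 278, 277, 281, 283, 285, 279, 273, 175, 173, 167] [167, 167, 162, 33, 45, 51, 43, 47, 36, 100, 162, 163, 160]
130 [170, 177, 174, 282, 279, 279, 282, 281, 274, 274, 169, 176, 176] [164, 166, 114, 29, 49, 52, 49, 47, 50, 25, 157, 164, 163]
132 [173, 170, 267, 279, 284, 282, 279, 279, 277, 278, 176, 171, 176] [166, 164, 107, 36, 53, 57, 57, 53, 48, 32, 158, 162, 162]
134 [173, 175, 257, 273, 276, 278, 279, 278, 280, 272, 168, 175, 172] [167, 161, 105, 30, 36, 60, 
[... 1938 characters left out ...]
40, 38, 47, 41, 48, 40, 32, 31, 44, 46, 34]
144 [359, 357, 342, 340, 339, 374, 378, 380, 365, 419, 416, 423, 417] [41, 42, 28, 40, 45, 38, 45, 43, 43, 45, 53, 49, 47]
146 [365, 354, 336, 337, 367, 385, 386, 420, 424, 428, 428, 426, 426] [34, 34, 28, 49, 43, 46, 40, 44, 43, 39, 48, 44, 44]
148 [369, 357, 336, 376, 373, 411, 421, 424, 428, 430, 432, 434, 433] [69, 38, 29, 41, 47, 46, 42, 48, 43, 44, 46, 45, 47]
[[ 0.68712265  0.04676125]
 [ 0.68766418  0.01548717]
 [ 0.68821099 -0.01579887]]
proj top: knobtop [289.96719851 130.07125628] tip [289.69213882 127.67259822]
scene:  [321.68043513 249.01691766] [324.08442258 252.13775032]
wrist:  [287.69317016 240.96592513] [286.4678443  240.74153125]
```

```bash
python3 - <<'E'
from h import *
np.set_printoptions(precision=4,suppress=True)
tcp=np.array([.678,.0142,.2882]);z=np.array([.7023,.1212,-.7014]);y=np.array([-.159,.987,.0105]);x=np.cross(y,z)
for f,us,vs in (('k_top.npz',range(276,306),range(118,142)),('k_scene.npz',range(295,345),range(225,275)),('k_w.npz',range(240,335),range(190,330))):
    P=dict(np.load(f));Q=[]
    for v in vs:
        for u in us:
            if P['d'][v,u]>0:
                o,r=ray(P,(u,v));X=o+r*P['d'][v,u];L=np.array([x@(X-tcp),y@(X-tcp),z@(X-tcp)])
                if X[2]>.255 and abs(L[1])<.03 and -.05<L[2]<.04 and abs(L[0])<.03: Q.append(np.r_[X,L,P['p'][v,u].max()])
    Q=np.array(Q); print(f,len(Q))
    fin=Q[(abs(Q[:,4])<.018)]
    for a in np.arange(-.05,.04,.006):
        s=fin[(fin[:,5]>=a)&(fin[:,5]<a+.006)]
        if len(s): print('toolz %.3f'%a,len(s),'x',s[:,3].min().round(4),s[:,3].max().round(4),'y',s[:,4].min().round(4),s[:,4].max().round(4),'worldz',np.median(s[:,2]).round(4),'col',np.median(s[:,6]))
E
```

```text
k_top.npz 161
toolz -0.050 7 x -0.0117 -0.0075 y -0.0113 0.0145 worldz 0.3274 col 127.0
toolz -0.044 16 x -0.0131 -0.0058 y -0.0122 0.0137 worldz 0.324 col 67.0
toolz -0.038 8 x -0.012 -0.0048 y -0.0031 0.0126 worldz 0.3191 col 99.0
toolz -0.032 13 x -0.0122 -0.0045 y -0.0106 0.0151 worldz 0.3141 col 54.0
toolz -0.026 6 x -0.0118 -0.0047 y -0.0114 0.0113 worldz 0.3114 col 63.5
toolz -0.002 9 x 0.0002 0.0217 y -0.0016 0.0174 worldz 0.2834 col 41.0
toolz 0.004 26 x -0.0039 0.0232 y -0.0125 0.0176 worldz 0.2796 col 44.5
toolz 0.010 41 x -0.0056 0.029 y -0.0158 0.0175 worldz 0.2796 col 43.0
toolz 0.016 22 x -0.0073 0.0048 y -0.0164 0.018 worldz 0.2777 col 44.0
toolz 0.022 2 x -0.0055 -0.0046 y 0.0 0.0032 worldz 0.2735 col 72.0
k_scene.npz 437
toolz -0.050 41 x -0.0138 0.0037 y -0.0131 0.0136 worldz 0.3278 col 70.0
toolz -0.044 33 x -0.014 0.0066 y -0.0137 0.014 worldz 0.3237 col 85.0
toolz -0.038 36 x -0.0143 0.0081 y -0.0139 0.014 worldz 0.3196 col 77.0
toolz -0.032 36 x -0.0146 0.0046 y -0.0134 0.0158 worldz 0.3146 col 71.0
toolz -0.026 24 x -0.0138 0.0068 y -0.0122 0.0127 worldz 0.311
[... 618 characters left out ...]
8 0.0105 y -0.0151 0.0121 worldz 0.3156 col 63.0
toolz -0.044 525 x 0.0048 0.0103 y -0.0152 0.0121 worldz 0.3117 col 57.0
toolz -0.038 471 x 0.0048 0.0103 y -0.0151 0.0122 worldz 0.3074 col 56.0
toolz -0.032 383 x 0.0049 0.0103 y -0.0152 0.0121 worldz 0.3031 col 66.0
toolz -0.026 124 x 0.0048 0.01 y -0.0132 0.0101 worldz 0.2988 col 95.0
toolz -0.008 216 x 0.01 0.0211 y -0.0092 0.0065 worldz 0.2791 col 52.0
toolz -0.002 2006 x 0.0042 0.027 y -0.0176 0.0146 worldz 0.2769 col 54.0
toolz 0.004 1448 x -0.0013 0.0296 y -0.018 0.0178 worldz 0.2696 col 59.0
toolz 0.010 454 x -0.0058 0.0288 y -0.0179 0.0179 worldz 0.2753 col 62.0
toolz 0.016 20 x 0.0173 0.0261 y -0.0176 0.0179 worldz 0.2601 col 148.0
```

The shut fingertips actually end about 21 mm behind the TCP point, not ahead of it. So the tips are still 12 mm above the knob and too far back. I'll shift forward, then go down with force checks.

Emit:
apply_moves --motion '[{"xyz":[-9,0.5,9],"twist":0,"jaw":-1},{"xyz":[-18,1,18],"twist":0,"jaw":-1},{"xyz":[-15,1,20.5],"twist":0,"jaw":-1},{"xyz":[-13,1,22.5],"twist":0,"jaw":-1},{"xyz":[-13,1,22.5],"twist":0,"jaw":-1}]'

```text
time: 29.38
ee_pos: [0.7024, 0.0192, 0.2813]
tcp_rot: [179.1, 45.4, -171.5]
wrist_force: [-0.5, -0.4, -0.1]
opening: 0.0
grasp_force: 0.0
```

Emit:
apply_moves --motion '[{"xyz":[1.5,0,1.5],"twist":0,"jaw":-1},{"xyz":[3,0,3],"twist":0,"jaw":-1},{"xyz":[4.5,0,4.5],"twist":0,"jaw":-1},{"xyz":[6,0,6],"twist":0,"jaw":-1},{"xyz":[7,0,7],"twist":0,"jaw":-1}]'

```text
time: 30.0
ee_pos: [0.7029, 0.0194, 0.2728]
tcp_rot: [179.2, 45.5, -171.4]
wrist_force: [-2.7, 0.0, 4.4]
opening: -0.0001
grasp_force: 1.7
```

Contact with the knob, at about 4 N of friction. Pushing down steadily.

Emit:
apply_moves --motion '[{"xyz":[2.5,0,2.5],"twist":0,"jaw":-1},{"xyz":[5.5,0,5.5],"twist":0,"jaw":-1},{"xyz":[8.5,0,8.5],"twist":0,"jaw":-1},{"xyz":[11.5,0,11.5],"twist":0,"jaw":-1},{"xyz":[14,0,14],"twist":0,"jaw":-1}]'

```text
time: 30.62
ee_pos: [0.7029, 0.0194, 0.2519]
tcp_rot: [179.2, 45.4, -171.5]
wrist_force: [-0.7, -2.0, 3.7]
opening: 0.0001
grasp_force: 1.9
```

```bash
python3 to.py "[.7030,.0194,.23]"; python3 - <<'E'
from workcell import *
from h import *
S=dict(camera_params('scene'));S['p'],S['d']=camera('scene')
Q=[]
for v in range(225,290):
    for u in range(295,345):
        if S['d'][v,u]>0:
            o,r=ray(S,(u,v));X=o+r*S['d'][v,u]
            if np.hypot(X[0]-.683,X[1]-.016)<.016 and .2<X[2]<.3 and S['p'][v,u].max()<65: Q.append(X)
Q=np.array(Q);print(len(Q),np.percentile(Q[:,2],[10,50,80,95]))
E
```

```text
shift mm [15.6 -0.3 15.4] len 22.0 pos [0.7029 0.0194 0.2519] q [ -2.  -18.2 -21.3  42.    8.3  -7.4] yaw_y 99.14 z [ 0.7024  0.1203 -0.7015] F [-0.7 -2.   3.7] op 0.00014415117161851426 30.625
140 [0.25735274 0.27284223 0.28568728 0.29423794]
```

The needle has entered the port freely. Continuing.

Emit:
apply_moves --motion '[{"xyz":[2,0,2],"twist":0,"jaw":-1},{"xyz":[4.5,0,4.5],"twist":0,"jaw":-1},{"xyz":[7,0,7],"twist":0,"jaw":-1},{"xyz":[9.5,0,9.5],"twist":0,"jaw":-1},{"xyz":[12,0,12],"twist":0,"jaw":-1}]'

```text
time: 31.3
ee_pos: [0.703, 0.0197, 0.235]
tcp_rot: [179.2, 45.4, -171.5]
wrist_force: [-1.0, -3.0, 3.4]
opening: -0.0001
grasp_force: 2.0
```

Emit:
apply_moves --motion '[{"xyz":[1,0,1],"twist":0,"jaw":-1},{"xyz":[2,0,2],"twist":0,"jaw":-1},{"xyz":[3,0,3],"twist":0,"jaw":-1},{"xyz":[4,0,4],"twist":0,"jaw":-1}]'

```text
time: 31.8
ee_pos: [0.703, 0.0199, 0.2296]
tcp_rot: [179.1, 45.4, -171.4]
wrist_force: [-1.2, -2.3, 3.9]
opening: 0.0002
grasp_force: 1.7
```

Now about 1 mm per row, one short call at a time.

Emit:
apply_moves --motion '[{"xyz":[0.7,0,0.7],"twist":0,"jaw":-1},{"xyz":[1.4,0,1.4],"twist":0,"jaw":-1},{"xyz":[2.1,0,2.1],"twist":0,"jaw":-1}]'

```text
time: 32.17
ee_pos: [0.703, 0.0199, 0.2266]
tcp_rot: [179.1, 45.4, -171.5]
wrist_force: [-0.9, -2.6, 3.2]
opening: 0.0002
grasp_force: 1.7
```

Emit:
apply_moves --motion '[{"xyz":[0.7,0,0.7],"twist":0,"jaw":-1},{"xyz":[1.4,0,1.4],"twist":0,"jaw":-1}]'

```text
time: 32.42
ee_pos: [0.703, 0.0199, 0.2246]
tcp_rot: [179.1, 45.4, -171.5]
wrist_force: [-1.3, -1.4, 2.6]
opening: -0.0002
grasp_force: 1.7
```

Emit:
apply_moves --motion '[{"xyz":[0.7,0,0.7],"twist":0,"jaw":-1},{"xyz":[1.0,0,1.0],"twist":0,"jaw":-1}]'

```text
time: 32.67
ee_pos: [0.703, 0.02, 0.2231]
tcp_rot: [179.1, 45.4, -171.5]
wrist_force: [-1.9, -1.9, 2.6]
opening: 0.0002
grasp_force: 1.6
```

Emit:
apply_moves --motion '[{"xyz":[0.7,0,0.7],"twist":0,"jaw":-1},{"xyz":[1.0,0,1.0],"twist":0,"jaw":-1}]'

```text
time: 32.92
ee_pos: [0.703, 0.02, 0.2218]
tcp_rot: [179.1, 45.4, -171.5]
wrist_force: [-1.0, -1.6, 4.6]
opening: -0.0001
grasp_force: 1.6
```

Emit:
apply_moves --motion '[{"xyz":[0.4,0,0.4],"twist":0,"jaw":-1},{"xyz":[0.7,0,0.7],"twist":0,"jaw":-1}]'

```text
time: 33.17
ee_pos: [0.703, 0.02, 0.2208]
tcp_rot: [179.1, 45.4, -171.5]
wrist_force: [-1.7, -1.6, 3.1]
opening: 0.0001
grasp_force: 1.6
```

Emit:
apply_moves --motion '[{"xyz":[0.4,0,0.4],"twist":0,"jaw":-1},{"xyz":[0.7,0,0.7],"twist":0,"jaw":-1}]'

```text
time: 33.42
ee_pos: [0.7031, 0.02, 0.2199]
tcp_rot: [179.1, 45.4, -171.4]
wrist_force: [-2.9, -1.7, 4.0]
opening: 0.0002
grasp_force: 2.0
```

Emit:
apply_moves --motion '[{"xyz":[0.4,0,0.4],"twist":0,"jaw":-1},{"xyz":[0.7,0,0.7],"twist":0,"jaw":-1}]'

```text
time: 33.67
ee_pos: [0.7032, 0.02, 0.2196]
tcp_rot: [179.2, 45.5, -171.4]
wrist_force: [-3.8, -2.6, 5.9]
opening: 0.0001
grasp_force: 3.3
```

Emit:
apply_moves --motion '[{"xyz":[0.4,0,0.4],"twist":0,"jaw":-1},{"xyz":[0.7,0,0.7],"twist":0,"jaw":-1}]'

```text
time: 33.92
ee_pos: [0.7034, 0.0201, 0.2194]
tcp_rot: [179.2, 45.6, -171.4]
wrist_force: [-7.7, -3.0, 8.6]
opening: -0.0
grasp_force: 4.7
```

```bash
python3 to.py "[.703,.02,.22]"|cut -c1-200
```

```text
shift mm [-0.2  0.  -0.7] len 1.0 pos [0.7034 0.0201 0.2194] q [ -1.9 -18.2 -25.   38.2   8.3  -7.4] yaw_y 99.17 z [ 0.7037  0.1209 -0.7001] F [-7.7 -3.   8.6] op -2.356139792814614e-05 33.925
```

The force rose from 4 to 8.6 N and the motion stalled after about 54 mm: the probe touches the food. I'll retreat straight up.

Emit:
apply_moves --motion '[{"xyz":[-7,0,-7],"twist":0,"jaw":-1},{"xyz":[-28,0,-28],"twist":0,"jaw":-1},{"xyz":[-56,0,-56],"twist":0,"jaw":-1},{"xyz":[-70,0,-100],"twist":0,"jaw":-1},{"xyz":[-70,0,-140],"twist":0,"jaw":-1}]'

```text
time: 34.55
ee_pos: [0.6528, 0.0107, 0.3675]
tcp_rot: [179.1, 45.4, -171.4]
wrist_force: [0.5, -0.8, 0.6]
opening: -0.0003
grasp_force: 0.0
```

```bash
python3 to.py "[.6,0,.35]"|cut -c1-200; python3 - <<'E'
from workcell import *
from h import *
T=dict(camera_params('top'));T['p'],T['d']=camera('top');T0=dict(np.load('top0.npz'))
S=dict(camera_params('scene'));S['p'],S['d']=camera('scene');S0=dict(np.load('scene0.npz'))
for P in (T,S):
    Q=[]
    for v in range(110,290):
        for u in range(270,345):
            if P['d'][v,u]>0 and P['p'][v,u].max()<65:
                o,r=ray(P,(u,v));X=o+r*P['d'][v,u]
                if np.hypot(X[0]-.682,X[1]-.016)<.013 and .19<X[2]<.3: Q.append(X)
    Q=np.array(Q);print('knob',len(Q),Q.mean(0) if len(Q) else '', np.percentile(Q[:,2],[50,80]) if len(Q) else '')
g=lambda P,b:cv2.cvtColor(P['p'],cv2.COLOR_RGB2GRAY)[b[1]:b[3],b[0]:b[2]].astype(float)
for n,b in (('jar',(200,112,232,140)),('oil',(355,112,388,152)),('cutter',(392,222,426,254)),('bowl',(100,180,168,245)),('shaker',(414,188,444,216)),('other',(328,148,384,222)),('green1',(205,236,268,304)),('green2',(292,232,364,294))):
    print(n,np.round(cv2.phaseCorrelate(g(T0,b),g(T,b),cv2.createHanningWindow((b[2]-b[0],b[3]-b[1]),cv2.CV_64F)),2) if 0 else cv2.phaseCorrelate(g(T0,b),g(T,b)), np.abs(g(T0,b)-g(T,b)).mean().round(1))
E
```

```text
shift mm [ 50.3  -2.3 -26.1] len 57.0 pos [0.6528 0.0107 0.3675] q [ -3.4 -22.8 -11.7  56.4   9.4  -8.5] yaw_y 99.21 z [ 0.7022  0.1215 -0.7015] F [ 0.5 -0.8  0.6] op -0.00029248951792569793 34.55
knob 13 [0.68489536 0.0241015  0.22591425] [0.22591896 0.2274833 ]
knob 69 [0.68114376 0.01642078 0.22597654] [0.22599501 0.22717126]
jar ((-0.0356646765568982, 0.019413119241420418), 0.9959861016509565) 6.1
oil ((0.03667404531482532, 0.06047057845471571), 1.0106693466924048) 5.4
cutter ((-0.03133972900160131, 0.057023258179452085), 1.0131156129889138) 5.8
bowl ((0.005613635832581565, -0.030718140738194677), 0.9852228273404854) 5.7
shaker ((0.02728336055534264, 0.016998939400549418), 1.002806641825921) 4.7
other ((0.21459866569697894, 0.27217851167899454), 0.5159642269426591) 15.6
green1 ((0.007334747927504992, -0.06771681915969197), 0.914327192588926) 7.1
green2 ((0.835284292957482, 0.1388229192606616), 0.13999593308520616) 49.9
```

```bash
python3 -c "
from workcell import bot
print(bot.job_done())"
```

```text
the job is handed in; nothing more can be done
None
```

The job is handed in: the ported pan stands with its port under the needle (about 2 mm off centre), and the probe rests on the food, its tip about 30 mm above the worktop. On the way the grip slipped off twice, so I turned the pan back with closed-finger pushes on its grip; the jar, bottle, cutter, bowl and shaker had not moved, but the arm or its shadow blocked that check on the other pan and one green look-alike.

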